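# Put the stacked sharpening stones back in their holders

### The job

The sharpening stones have been stacked on the slatted drying board: take the stack apart and set each of the three long stones flat in the wooden holder whose cleats fit its length, centred on the board and lined up with it, and the little dressing stone flat in the middle of the white saucer. The stones chip easily, so set each one down gently instead of dropping it, and do not shove the mallet or the gouge about.

Things in the scene. Friction and masses are not known exactly. Their poses are not given: they have to be found in the camera images.
- stone_large: The large sharpening stone, a grey slab 180 mm long, 56 mm wide, 28 mm thick, about 620 g. At the start the bottom of the stack, lying on a slatted drying board 200 x 76 mm and 16 mm high (no cleats; not a holder). Origin: centre of the underside; x along the length, y across the width, z up. Brittle.
- stone_medium: The medium sharpening stone, a grey slab 140 mm long, 48 mm wide, 22 mm thick, about 330 g. At the start it lies on the large stone, a little askew. Origin: centre of the underside; x along the length, y across the width, z up. Brittle.
- stone_small: The small sharpening stone, a grey slab 100 mm long, 40 mm wide, 18 mm thick, about 160 g. At the start it lies on the medium stone, a little askew. Origin: centre of the underside; x along the length, y across the width, z up. Brittle.
- dressing_stone: The dressing stone, the shortest and the only one that is a stubby block, a grey slab 50 mm long, 28 mm wide, 20 mm thick, about 60 g. At the start the top of the stack, a little askew on the small stone, its underside about 84 mm above the bench. Origin: centre of the underside; x along the length, y across the width, z up. Brittle.
- holder_large: The longest stone holder, fixed: a plain oak board 228 x 80 mm, 18 mm thick, long sides open, with a cleat 18 mm wide and 10 mm high across each end. The cleats stand 192 mm apart, for a stone 180 x 56 mm (6 mm spare at each end, 12 mm at each side). Origin: centre of the underside; x along the length, y across, z up; the stone rests on the board's top, 18 mm above the origin.
- holder_medium: The middle-sized stone holder, fixed: a plain oak board 188 x 72 mm, 18 mm thick, long sides open, with a cleat 18 mm wide and 10 mm high across each end. The cleats stand 152 mm apart, for a stone 140 x 48 mm (6 mm spare at each end, 12 mm at each side). Origin: centre of the underside; x along the length, y across, z up; the stone rests on the board's top, 18 mm above the origin.
- holder_small: The shortest stone holder, fixed: a plain oak board 148 x 64 mm, 18 mm thick, long sides open, with a cleat 18 mm wide and 10 mm high across each end. The cleats stand 112 mm apart, for a stone 100 x 40 mm (6 mm spare at each end, 12 mm at each side). Origin: centre of the underside; x along the length, y across, z up; the stone rests on the board's top, 18 mm above the origin.
- saucer: White ceramic saucer, round, fixed to the bench: rim 116 mm across and 14 mm high, flat floor about 84 mm across, 5 mm thick. Origin: centre of the underside, z up.
- mallet: Carver's mallet lying on its side among the holders, 210 mm long: dark head 55 x 92 mm and 54 mm high, and a pale round handle 24 mm thick. Origin: on the bench, midway along its length; x along the handle, the head at the -x end. To be left alone.
- gouge: Carving gouge lying on the bench to one side, wooden handle 120 mm long and 26 mm thick, steel blade 100 mm long. Origin: on the bench under the joint of handle and blade; x points towards the cutting edge. To be left alone.
Things that resemble listed ones, but are neither listed nor needed, are in the scene too. What is shaped like the stone_large but orange is not meant.

How it is judged:
By the outcome, as a careful person would: the job done as asked, in the order asked, and still so for the second after the job is handed in, with the robot touching nothing.
It also fails if it takes over 128 s, if anything falls off the work surface, if the arm or the gripper's body presses on something with over 40 N, if the wrist force passes 120 N, or if a joint passes its speed limit or range.

### The arm

A 6-joint arm with a two-finger parallel gripper is mounted at the origin on the work surface. World frame = base frame: x ahead of the robot, y to its left, z up, the work surface at z = 0. Lengths are in m, angles in rad, forces in N, time in s.
With the tool pointing down it reaches from about 0.275 to 0.725 m from the base axis. Payload 15.9 kg.
Tool frame: the origin (TCP) lies at the very end of the fingers, on their centre line; the grasp point (between the pads) lies 19 mm behind it; y points along the fingers, x is the direction in which the jaws open and shut, and the axes are right-handed (so a half turn about y gives the same grasp; the last joint's range is limited). The gripper opens to 85 mm and grips with 20 to 120 N. Pads are 22 mm wide; open, the fingers measure 114 mm over their backs; the gripper's body (76 mm by 85 mm) begins 54 mm behind the grasp point. The pads swing forward as they close: fully open they stand 13 mm farther back than shut.
Start: joints at [1.205, 0.213, -0.034, 1.323, 0, 1.571], TCP at [0.179, 0.467, 0.231] pointing down, gripper open.
Joint ranges: [-2.98, 2.98], [-0.74, 1.72], [-1.14, 1.35], [-2.1, 2.04], [-1.57, 1.44], [-3.14, 3.14]. Speed limits (rad/s): [1.89, 1.89, 2.39, 2.57, 3.14, 3.14].

### API

Orientations are given as a unit quaternion [w, x, y, z].
In Python, from plant import manip, grab_frame, sign_off gives the robot as it stands.
- The arm moves only by the tool jog_arm, never from a script. Its argument "deltas" is a list of rows, each an object of numbers: "gripper": the gripper's target within -1 to 1 (fully open at 1, half-way at 0, shut at -1); "dx", "dy", "dz": the shift along the tool's x, y, z in m; "wx", "wy", "wz": the turn, a rotation vector about the tool's x, y, z in rad. A call has 1 to 20 rows; each row shifts and turns the commanded pose from where the row before left it, along the tool's axes as they then stand; what a row does not reach is not made up. A row lasts 1/12 s, in which the tool goes at most 41.7 mm and 7.16 degrees, less where a joint would pass 70% of its speed; a pose out of reach is approached as far as the arm can. A call is refused whole if a number of a shift passes 0.0417 or a number of a turn 0.125, either way. A call with a gripper value outside its range is refused whole. The fingers move at their own pace and stop on an object; "force" is the grip in N (left out, the last holds). Time passes only in rows, so rows that do not move let the fingers close. It gives the time, the measured TCP pose, the force and the opening at its end, in the units of the state.
- manip.observe(): the state, without advancing time (a new reading comes with each control period).
- grab_frame(name): name is "scene" or "top" or "wrist"; returns a dict with "color" (480x640x3 uint8, blue, green, red), "fx", "fy", "cx", "cy" (pixels), "cam_to_world" (4x4, takes a point from camera to world coordinates). Camera axes: x right, y down, z forward; pixel columns grow to the right and rows downward; lengths in m; the calibration is good to about 2 mm. A picture is of the moment at which its call begins. There is no depth.
- sign_off(): hands the job in, once; it reports no verdict.
The state is a dict: "t": time; "qpos": joint angles; "joint_vel": joint speeds; "joint_efforts": joint torques, N m; "position": TCP position; "ee_rot": TCP orientation; "ft_force": force on the tool from outside, world axes, zero at the start; "moment": the same for the moment, N m; "opening": finger opening in m.
Only numpy, scipy, OpenCV 4.12 (cv2) and the standard library are available. Lean on these libraries where they do the work, as an engineer would, in place of code of your own. Each camera call takes 0.05 s, during which the arm holds its last target.

## Working session

There is one attempt and no reset: what is moved stays moved. The work goes in short steps, Python scripts to look and compute and a tool call to move; the robot and the scene stay as the last step left them, time stands still between calls to the robot, and variables do not carry over. Pictures are saved under pics/ and viewed, and the job is handed in when it is done.

Besides the shell and the picture viewer there is one more tool, called after "Request:" by a JSON object that holds its "name" and its "arguments", one argument or row to a line. jog_arm: Moves the arm, as the interface text tells. Its arguments: {"type":"object","properties":{"deltas":{"type":"array","items":{"type":"object","properties":{"gripper":{"type":"number"},"dx":{"type":"number"},"dy":{"type":"number"},"dz":{"type":"number"},"wx":{"type":"number"},"wy":{"type":"number"},"wz":{"type":"number"}}}},"force":{"type":"number"}},"required":["deltas"]}

```bash
mkdir -p pics; ls; python3 - <<'E'
from plant import manip, grab_frame
import cv2
s=manip.observe(); print(s)
for n in ("scene","top","wrist"):
    f=grab_frame(n); cv2.imwrite(f"pics/{n}0.png",f["color"]); print(n,f["fx"],f["fy"],f["cx"],f["cy"]); print(f["cam_to_world"])
E
```

```text
pics
{'t': 0.0, 'qpos': array([ 1.20501403e+00,  2.13353561e-01, -3.50427586e-02,  1.32349061e+00,
       -7.56308943e-06,  1.57079518e+00]), 'joint_vel': array([-1.02490092e-03, -1.69942156e-04, -4.82358083e-05,  1.12100896e-03,
        9.45361522e-04, -9.27471815e-05]), 'joint_efforts': array([ 2.07199031e-03, -6.86160421e+01,  4.87120414e+01,  1.71787752e-02,
        2.20922630e-04, -8.50665970e-05]), 'position': array([0.17872444, 0.46661379, 0.23082394]), 'ee_rot': array([-0.58237658,  0.58281802,  0.40040846, -0.40104081]), 'ft_force': array([ 0.54217028, -0.36314782,  0.70821911]), 'moment': array([-0.00134966,  0.01489308, -0.03172478]), 'opening': 0.08508181608773237}
scene 528.2297303233692 528.2297303233692 326.74785381833067 239.18559711792557
[[-0.84889721  0.28556826 -0.44477443  0.96192463]
 [ 0.52845956  0.4747924  -0.70377743  0.8512992 ]
 [ 0.01019903 -0.83248    -0.55396122  0.73395919]
 [ 0.          0.          0.          1.        ]]
top 482.6309144635823 482.6309144635823 317.1004115798475 234.8533094967029
[[-0.02880219 -0.97961752  0.19879622  0.2316454 ]
 [-0.99953398  0.03023743  0.00418692 -0.00452144]
 [-0.01011266 -0.19858299 -0.9800319   1.19712186]
 [ 0.          0.          0.          1.        ]]
wrist 426.089072616505 426.089072616505 314.0136768683878 239.80428839129007
[[ 3.57560501e-01  8.83397843e-01  3.02917049e-01  1.00379803e-01]
 [ 9.33889894e-01 -3.38091622e-01 -1.16377497e-01  4.95882174e-01]
 [-3.93913021e-04  3.24503166e-01 -9.45884528e-01  3.72269205e-01]
 [ 0.00000000e+00  0.00000000e+00  0.00000000e+00  1.00000000e+00]]
```

View pics/scene0.png

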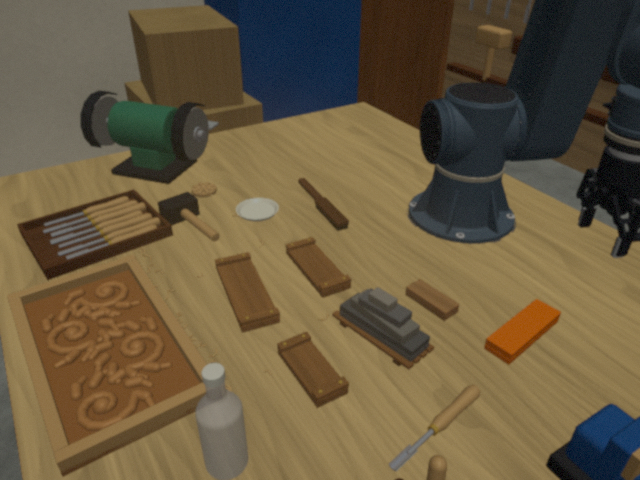

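View pics/top0.png

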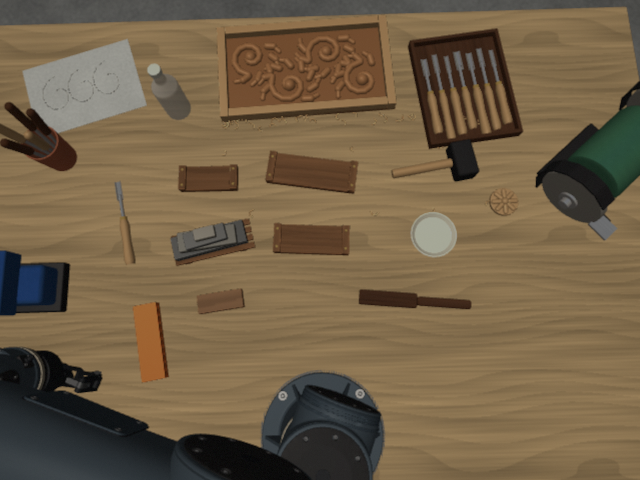

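View pics/wrist0.png

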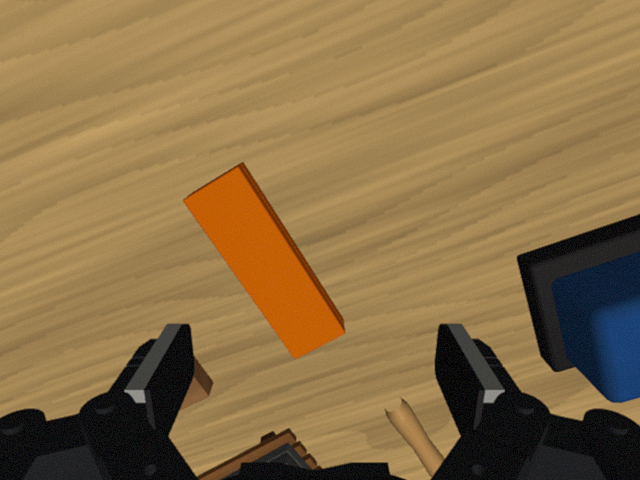

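```bash
cat > h.py <<'E'
import numpy as np, cv2
from scipy.spatial.transform import Rotation as Rn
from plant import manip, grab_frame
def shot(n,name=None):
    f=grab_frame(n)
    if name: cv2.imwrite(f"pics/{name}.png",f["color"])
    return f
def ray(f,uv,z):
    T=f["cam_to_world"];uv=np.atleast_2d(uv).astype(float)
    d=np.c_[(uv[:,0]-f["cx"])/f["fx"],(uv[:,1]-f["cy"])/f["fy"],np.ones(len(uv))]@T[:3,:3].T
    o=T[:3,3]; s=(z-o[2])/d[:,2]
    return o+d*s[:,None]
def proj(f,P):
    T=f["cam_to_world"];p=(np.atleast_2d(P)-T[:3,3])@T[:3,:3]
    return np.c_[f["cx"]+f["fx"]*p[:,0]/p[:,2],f["cy"]+f["fy"]*p[:,1]/p[:,2]]
def R():
    q=manip.observe()["ee_rot"]; return Rn.from_quat([q[1],q[2],q[3],q[0]])
def plan(pos,jaw_deg):
    """world target tcp & jaw-axis heading (mod 180), pointing down -> total tool-frame shift & wy"""
    s=manip.observe(); r=R().as_matrix()
    d=r.T@(np.array(pos)-s["position"])
    cur=np.degrees(np.arctan2(r[1,0],r[0,0]))
    dd=(jaw_deg-cur+90)%180-90   # world yaw ccw
    print("pos",s["position"].round(4),"jaw",round(cur,2),"tool d",d.round(4),"world yaw",round(dd,2),"wy",round(-np.radians(dd),4),"y axis",r[:,1].round(4),"q6",s["qpos"].round(2),"F",s["ft_force"].round(1),"t",round(s["t"],2),"op",round(s["opening"],4))
    return d,dd
def rect(pts):
    (c,(w,h),a)=cv2.minAreaRect((np.asarray(pts)[:,:2]*1000).astype(np.float32))
    if w<h: w,h,a=h,w,a+90
    return np.array(c)/1000,w,h,(a+90)%180-90
E
python3 - <<'E'
from h import *
f=shot("top")
for n,uv,z in [("small",(208,178),.018),("large",(312,172),.018),("med",(312,239),.018),("sauc",(433,234),.01),("stack",(205,236),.1),("mallet head",(463,160),.05),("gouge",(126,230),.02),("bottle",(172,95),.1),("rasp",(415,299),.02)]:
    print(n,ray(f,uv,z).round(3))
plan([.5,0,.3],90)
c=cv2.resize(f["color"][140:310,100:480],None,fx=2.1,fy=2.1,interpolation=cv2.INTER_CUBIC); cv2.imwrite("pics/crop1.png",c)
E
```

```text
small [[0.628 0.275 0.018]]
large [[0.635 0.009 0.018]]
med [[0.461 0.014 0.018]]
sauc [[ 0.466 -0.29   0.01 ]]
stack [[0.46  0.261 0.1  ]]
mallet head [[ 0.644 -0.369  0.05 ]]
gouge [[0.498 0.478 0.02 ]]
bottle [[0.818 0.349 0.1  ]]
rasp [[ 0.305 -0.232  0.02 ]]
pos [0.1788 0.4667 0.231 ] jaw 69.04 tool d [-0.321  -0.0688 -0.4669] world yaw 20.96 wy -0.3658 y axis [-2.e-04 -6.e-04 -1.e+00] q6 [ 1.21  0.21 -0.03  1.32 -0.    1.57] F [ 0.3 -0.3  0.1] t 0.2 op 0.0855
```

View pics/crop1.png

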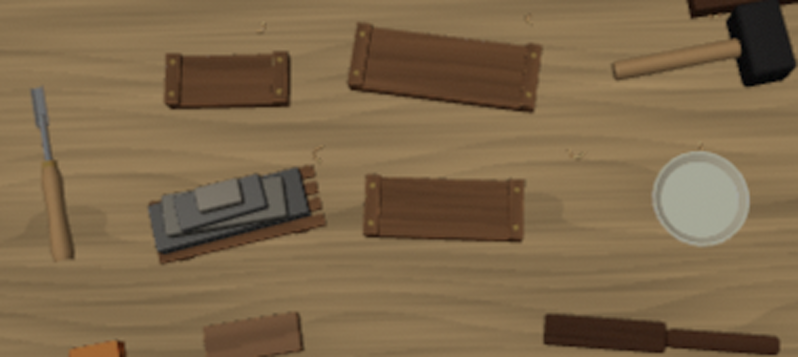

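```bash
python3 - <<'E'
from h import *
plan([.45,.255,.29],-5); print(R().as_matrix().round(2))
E
```

```text
pos [0.1788 0.4667 0.231 ] jaw 69.04 tool d [-0.1007 -0.0589 -0.329 ] world yaw -74.04 wy 1.2923 y axis [-2.e-04 -6.e-04 -1.e+00] q6 [ 1.21  0.21 -0.03  1.32 -0.    1.57] F [ 0.3 -0.3  0.1] t 0.2 op 0.0855
[[ 0.36 -0.   -0.93]
 [ 0.93 -0.    0.36]
 [-0.   -1.   -0.  ]]
```

Request:
{"name": "jog_arm", "arguments": {
  "deltas": [
    {"dx": -0.01,"dy": -0.006,"dz": -0.033},
    {"dx": -0.01,"dy": -0.006,"dz": -0.033},
    {"dx": -0.01,"dy": -0.006,"dz": -0.033},
    {"dx": -0.01,"dy": -0.006,"dz": -0.033},
    {"dx": -0.01,"dy": -0.006,"dz": -0.033},
    {"dx": -0.01,"dy": -0.006,"dz": -0.033},
    {"dx": -0.01,"dy": -0.006,"dz": -0.033},
    {"dx": -0.01,"dy": -0.006,"dz": -0.033},
    {"dx": -0.01,"dy": -0.006,"dz": -0.033},
    {"dx": -0.01,"dy": -0.006,"dz": -0.033},
    {"wy": 0.12},
    {"wy": 0.12},
    {"wy": 0.12},
    {"wy": 0.12},
    {"wy": 0.12},
    {"wy": 0.12},
    {"wy": 0.12},
    {"wy": 0.12},
    {"wy": 0.12},
    {"wy": 0.12}
  ]
}}

```text
invalid input
```

```bash
python3 - <<'E'
from h import *
f=shot("wrist","w1"); print(f["cam_to_world"].round(3))
plan([.45,.255,.29],-5)
E
```

```text
[[ 0.358  0.883  0.303  0.1  ]
 [ 0.934 -0.338 -0.116  0.496]
 [-0.     0.325 -0.946  0.372]
 [ 0.     0.     0.     1.   ]]
pos [0.1788 0.4668 0.2311] jaw 69.04 tool d [-0.1008 -0.0588 -0.329 ] world yaw -74.04 wy 1.2923 y axis [-2.e-04 -4.e-04 -1.e+00] q6 [ 1.2   0.21 -0.03  1.32  0.    1.57] F [-0.4 -0.1  0. ] t 0.25 op 0.0855
```

View pics/w1.png

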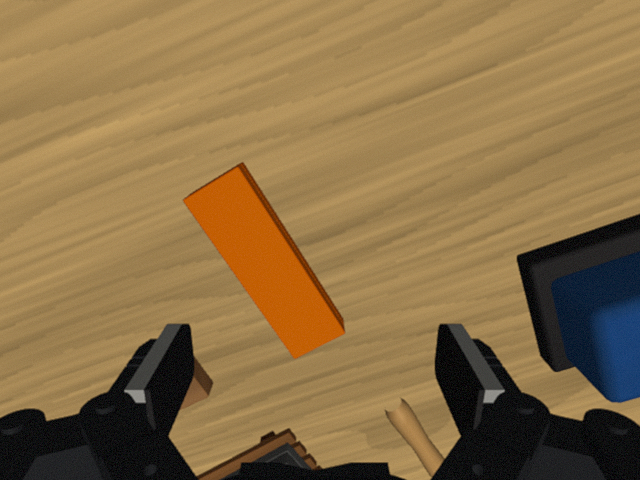

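Request:
{"name": "jog_arm", "arguments": {
  "deltas": [
    {"dx": -0.01,"dy": -0.006,"dz": -0.033,"wx": 0,"wy": 0,"wz": 0,"gripper": 1},
    {"dx": -0.01,"dy": -0.006,"dz": -0.033,"wx": 0,"wy": 0,"wz": 0,"gripper": 1}
  ]
}}

```text
t: 0.42
position: [0.2329, 0.4244, 0.243]
ee_rot: [-0.582, 0.582, 0.401, -0.402]
ft_force: [0.7, -0.2, 0.4]
opening: 0.0854
```

Request:
{"name": "jog_arm", "arguments": {
  "deltas": [
    {"dx": -0.01,"dy": -0.006,"dz": -0.033,"gripper": 1},
    {"dx": -0.01,"dy": -0.006,"dz": -0.033,"gripper": 1},
    {"dx": -0.01,"dy": -0.006,"dz": -0.033,"gripper": 1},
    {"dx": -0.01,"dy": -0.006,"dz": -0.033,"gripper": 1},
    {"dx": -0.01,"dy": -0.006,"dz": -0.033,"gripper": 1},
    {"dx": -0.01,"dy": -0.006,"dz": -0.033,"gripper": 1},
    {"dx": -0.01,"dy": -0.006,"dz": -0.033,"gripper": 1},
    {"dx": -0.01,"dy": -0.006,"dz": -0.033,"gripper": 1},
    {"wy": 0.12,"gripper": 1},
    {"wy": 0.12,"gripper": 1},
    {"wy": 0.12,"gripper": 1},
    {"wy": 0.12,"gripper": 1},
    {"wy": 0.12,"gripper": 1},
    {"wy": 0.12,"gripper": 1},
    {"wy": 0.12,"gripper": 1},
    {"wy": 0.12,"gripper": 1},
    {"wy": 0.12,"gripper": 1},
    {"wy": 0.12,"gripper": 1}
  ]
}}

```text
invalid input
```

Request:
{"name": "jog_arm", "arguments": {
  "deltas": [
    {"dx": -0.01,"dy": -0.006,"dz": -0.033,"wx": 0,"wy": 0,"wz": 0,"gripper": 1},
    {"dx": -0.01,"dy": -0.006,"dz": -0.033,"wx": 0,"wy": 0,"wz": 0,"gripper": 1},
    {"dx": -0.01,"dy": -0.006,"dz": -0.033,"wx": 0,"wy": 0,"wz": 0,"gripper": 1},
    {"dx": -0.01,"dy": -0.006,"dz": -0.033,"wx": 0,"wy": 0,"wz": 0,"gripper": 1},
    {"dx": -0.01,"dy": -0.006,"dz": -0.033,"wx": 0,"wy": 0,"wz": 0,"gripper": 1},
    {"dx": -0.01,"dy": -0.006,"dz": -0.033,"wx": 0,"wy": 0,"wz": 0,"gripper": 1},
    {"dx": -0.01,"dy": -0.006,"dz": -0.033,"wx": 0,"wy": 0,"wz": 0,"gripper": 1},
    {"dx": -0.01,"dy": -0.006,"dz": -0.033,"wx": 0,"wy": 0,"wz": 0,"gripper": 1},
    {"dx": 0,"dy": 0,"dz": 0,"wx": 0,"wy": 0.12,"wz": 0,"gripper": 1},
    {"dx": 0,"dy": 0,"dz": 0,"wx": 0,"wy": 0.12,"wz": 0,"gripper": 1},
    {"dx": 0,"dy": 0,"dz": 0,"wx": 0,"wy": 0.12,"wz": 0,"gripper": 1},
    {"dx": 0,"dy": 0,"dz": 0,"wx": 0,"wy": 0.12,"wz": 0,"gripper": 1},
    {"dx": 0,"dy": 0,"dz": 0,"wx": 0,"wy": 0.12,"wz": 0,"gripper": 1},
    {"dx": 0,"dy": 0,"dz": 0,"wx": 0,"wy": 0.12,"wz": 0,"gripper": 1},
    {"dx": 0,"dy": 0,"dz": 0,"wx": 0,"wy": 0.12,"wz": 0,"gripper": 1},
    {"dx": 0,"dy": 0,"dz": 0,"wx": 0,"wy": 0.12,"wz": 0,"gripper": 1},
    {"dx": 0,"dy": 0,"dz": 0,"wx": 0,"wy": 0.12,"wz": 0,"gripper": 1},
    {"dx": 0,"dy": 0,"dz": 0,"wx": 0,"wy": 0.12,"wz": 0,"gripper": 1}
  ]
}}

```text
t: 1.92
position: [0.4512, 0.2554, 0.2912]
ee_rot: [-0.707, 0.707, -0.0, 0.0]
ft_force: [-0.1, -0.7, -0.0]
opening: 0.0857
```

```bash
python3 - <<'E'
from h import *
f=shot("wrist","w2"); print(f["cam_to_world"].round(3))
plan([.45,.255,.29],-5)
E
```

```text
[[ 1.    -0.001  0.     0.451]
 [-0.001 -0.946 -0.324  0.338]
 [ 0.     0.324 -0.946  0.433]
 [ 0.     0.     0.     1.   ]]
pos [0.4512 0.2555 0.2912] jaw -0.61 tool d [-0.0012  0.0012 -0.0005] world yaw -4.39 wy 0.0767 y axis [-2.e-04 -1.e-04 -1.e+00] q6 [0.52 0.25 0.17 1.49 0.   2.1 ] F [ 0.1 -0.5  1. ] t 1.97 op 0.0855
```

View pics/w2.png

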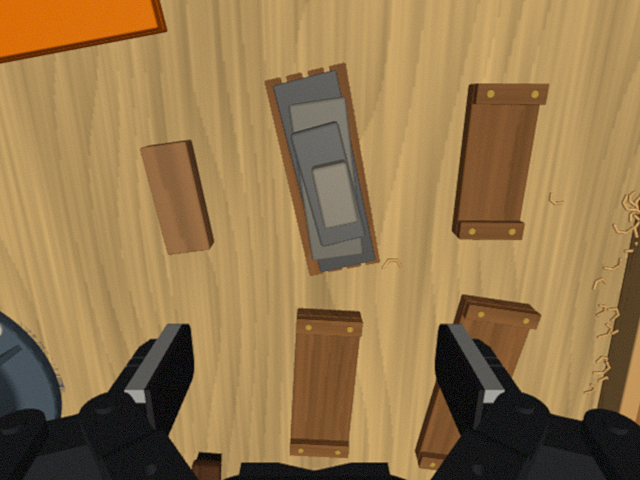

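```bash
python3 - <<'E'
import cv2
im=cv2.imread("pics/w2.png")
cv2.imwrite("pics/c2.png",cv2.resize(im[55:285,230:410],None,fx=2.6,fy=2.6,interpolation=cv2.INTER_CUBIC))
cv2.imwrite("pics/c3.png",cv2.resize(im[70:480,270:560],None,fx=1.45,fy=1.45,interpolation=cv2.INTER_CUBIC))
E
```

```text
(no output)
```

View pics/c2.png

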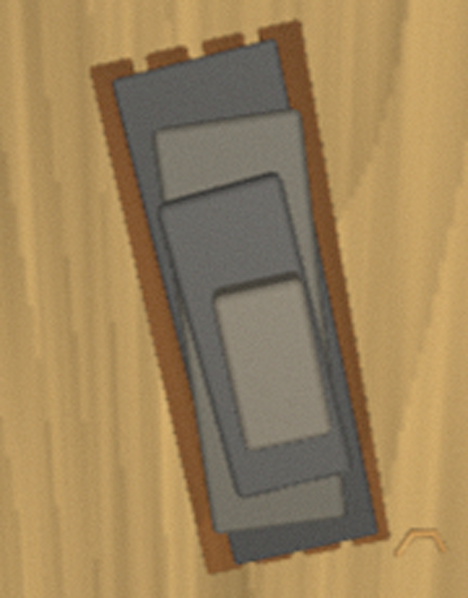

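View pics/c3.png

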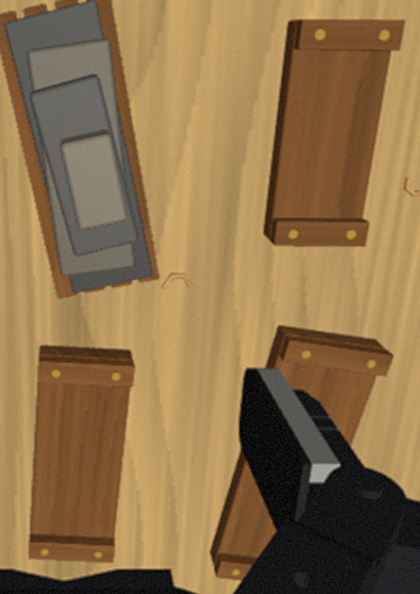

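```bash
cat >> h.py <<'E'
def screws(f,boxes,z=.028):
    im=f["color"].astype(float); b,g,r=im[...,0],im[...,1],im[...,2]
    out={}
    for n,(u0,v0,u1,v1) in boxes.items():
        sub=np.zeros(im.shape[:2],np.uint8)
        hsv=cv2.cvtColor(f["color"],cv2.COLOR_BGR2HSV)
        m=((g>95)&(r>130)&(g-b>45)).astype(np.uint8); sub[v0:v1,u0:u1]=m[v0:v1,u0:u1]
        k,l,st,c=cv2.connectedComponentsWithStats(sub)
        c=[(c[i],st[i,4]) for i in range(1,k) if 6<=st[i,4]<=120 and max(st[i,2:4])<14]
        P=ray(f,np.array([x[0] for x in c]),z) if c else np.zeros((0,3))
        out[n]=(P,[x[0].round(1).tolist()+[int(x[1])] for x in c])
    return out
E
python3 - <<'E'
from h import *
f=grab_frame("wrist")
o=lambda L:np.array(L)/2.6+[230,55]-.3
for n,L,z in [("dress",[(214,297),(300,281),(330,430),(247,450)],.104),("small",[(162,210),(278,178),(347,475),(238,496)],.084),("med",[(155,131),(300,112),(345,516),(215,532)],.066),("large",[(115,82),(278,42),(386,542),(232,562)],.044)]:
    P=ray(f,o(L),z); e=np.linalg.norm(np.roll(P,-1,0)-P,axis=1)
    d=(P[0]+P[1]-P[2]-P[3])[:2]; 
    print(n,P.mean(0).round(4),(e*1000).round(1),"len heading",np.degrees(np.arctan2(d[1],d[0])).round(1), rect(P))
for n,v in screws(f,{"small":(455,80,555,245),"med":(285,310,370,465)}).items():
    print(n,v)
    P=v[0]
    if len(P)==4: print(P.mean(0).round(4),rect(P))
E
```

```text
dress [0.4673 0.2624 0.104 ] [25.8 46.9 26.4 48.6] len heading 101.8 (array([0.46748633, 0.26238348]), 48.58448028564453, 26.34841537475586, -78.50943851470947)
small [0.4633 0.2644 0.084 ] [36.7 98.4 36.9 96.2] len heading 103.8 (array([0.46339536, 0.26404385]), 98.3860092163086, 36.84413528442383, -76.15228652954102)
med [0.4631 0.2645 0.066 ] [ 46.  136.9  46.4 137.2] len heading 97.3 (array([0.4632041 , 0.26457471]), 137.45870971679688, 46.36748123168945, -82.73366212844849)
large [0.4643 0.2636 0.044 ] [ 55.  181.2  58.7 176.1] len heading 102.8 (array([0.46534476, 0.2625871 ]), 181.16928100585938, 58.51588821411133, -77.68266487121582)
small (array([[0.60922988, 0.33853996, 0.028     ],
       [0.64943486, 0.33817887, 0.028     ],
       [0.60807282, 0.20885087, 0.028     ],
       [0.6481429 , 0.20852741, 0.028     ]]), [[489.4, 91.7, 53], [534.2, 91.6, 54], [472.2, 229.6, 37], [512.5, 229.5, 36]])
[0.6287 0.2735 0.028 ] (array([0.62875385, 0.27351608]), 129.69422912597656, 40.206634521484375, 89.48883819580078)
med (array([[ 0.44449332,  0.09985983,  0.028     ],
       [ 0.48936697,  0.09710418,  0.028     ],
       [ 0.43432653, -0.06938444,  0.028     ],
       [ 0.47918958, -0.07184398,  0.028     ]]), [[309.5, 327.4, 34], [351.0, 329.3, 34], [303.0, 450.7, 28], [340.1, 452.0, 26]])
[0.4618 0.0139 0.028 ] (array([0.4618486 , 0.01388977]), 169.54937744140625, 44.95814895629883, 86.5622787475586)
```

```bash
cat >> h.py <<'E'
def plan2(pos,jaw_deg):
    "rotate first (wy), then shift d in the turned tool frame"
    s=manip.observe(); r=R().as_matrix()
    cur=np.degrees(np.arctan2(r[1,0],r[0,0])); dd=(jaw_deg-cur+90)%180-90
    Rt=Rn.from_euler('z',dd,degrees=True).as_matrix()@r
    d=Rt.T@(np.array(pos)-s["position"])
    print("pos",s["position"].round(4),"jaw",round(cur,2),"-> wy",round(-np.radians(dd),4),"then d",d.round(4),"q6",round(s["qpos"][5],2),"F",s["ft_force"].round(1),"t",round(s["t"],2),"op",round(s["opening"],4),"tilt",r[:2,1].round(4))
E
python3 - <<'E'
from h import *
plan2([.4673,.2624,.12],11.8)
E
```

```text
pos [0.4512 0.2555 0.2912] jaw 0.14 -> wy -0.2036 then d [0.0172 0.1712 0.0035] q6 2.08 F [ 0.2 -0.3  0. ] t 2.02 op 0.0854 tilt [-0.0002 -0.0001]
```

Request:
{"name": "jog_arm", "arguments": {
  "deltas": [
    {"dx": 0,"dy": 0,"dz": 0,"wx": 0,"wy": -0.1,"wz": 0,"gripper": 1},
    {"dx": 0,"dy": 0,"dz": 0,"wx": 0,"wy": -0.1,"wz": 0,"gripper": 1},
    {"dx": 0.0034,"dy": 0.034,"dz": 0.0007,"wx": 0,"wy": 0,"wz": 0,"gripper": 1},
    {"dx": 0.0034,"dy": 0.034,"dz": 0.0007,"wx": 0,"wy": 0,"wz": 0,"gripper": 1},
    {"dx": 0.0034,"dy": 0.034,"dz": 0.0007,"wx": 0,"wy": 0,"wz": 0,"gripper": 1},
    {"dx": 0.0034,"dy": 0.034,"dz": 0.0007,"wx": 0,"wy": 0,"wz": 0,"gripper": 1},
    {"dx": 0.0034,"dy": 0.034,"dz": 0.0007,"wx": 0,"wy": 0,"wz": 0,"gripper": 1},
    {"dx": 0,"dy": 0,"dz": 0,"wx": 0,"wy": 0,"wz": 0,"gripper": 1},
    {"dx": 0,"dy": 0,"dz": 0,"wx": 0,"wy": 0,"wz": 0,"gripper": 1}
  ]
}}

```text
t: 2.77
position: [0.4662, 0.2619, 0.1209]
ee_rot: [-0.703, 0.704, 0.072, -0.074]
ft_force: [0.5, -0.5, 1.2]
opening: 0.0854
```

```bash
python3 - <<'E'
from h import *
f=shot("wrist","w3")
plan2([.4673,.2624,.088],11.8)
E
```

```text
pos [0.4673 0.2625 0.1226] jaw 11.88 -> wy 0.0014 then d [-0.      0.0346 -0.0001] q6 1.88 F [0.2 0.9 1.7] t 2.82 op 0.0852 tilt [0.0001 0.0001]
```

View pics/w3.png

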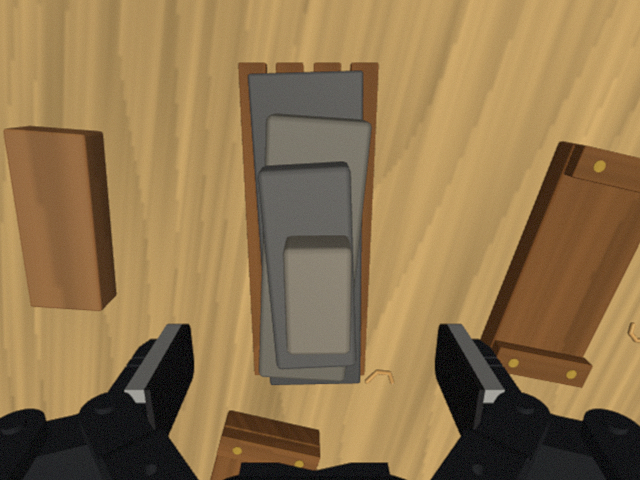

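```bash
python3 - <<'E'
from h import *
f=shot("wrist")
P=ray(f,[(286,248),(349.5,248),(350.5,353),(287.5,352.5)],.104); print(P.mean(0),rect(P))
print(proj(f,[.4673,.2625,.1226]))
E
```

```text
[0.46862934 0.26307071 0.104     ] (array([0.46914502, 0.26320987]), 48.75893783569336, 27.49970054626465, -78.55797576904297)
[[315.16352829 326.24289038]]
```

Request:
{"name": "jog_arm", "arguments": {
  "deltas": [
    {"dx": 0,"dy": 0.012,"dz": 0,"wx": 0,"wy": 0,"wz": 0,"gripper": 1},
    {"dx": 0,"dy": 0.012,"dz": 0,"wx": 0,"wy": 0,"wz": 0,"gripper": 1},
    {"dx": 0,"dy": 0.01,"dz": 0,"wx": 0,"wy": 0,"wz": 0,"gripper": 1},
    {"dx": 0,"dy": 0,"dz": 0,"wx": 0,"wy": 0,"wz": 0,"gripper": 1},
    {"dx": 0,"dy": 0,"dz": 0,"wx": 0,"wy": 0,"wz": 0,"gripper": 0.2},
    {"dx": 0,"dy": 0,"dz": 0,"wx": 0,"wy": 0,"wz": 0,"gripper": 0},
    {"dx": 0,"dy": 0,"dz": 0,"wx": 0,"wy": 0,"wz": 0,"gripper": -0.2},
    {"dx": 0,"dy": 0,"dz": 0,"wx": 0,"wy": 0,"wz": 0,"gripper": -0.3}
  ],
  "force": 25
}}

```text
t: 3.53
position: [0.4675, 0.2626, 0.088]
ee_rot: [0.704, -0.703, -0.073, 0.072]
ft_force: [-0.0, -0.4, -0.3]
opening: 0.0387
```

```bash
python3 - <<'E'
from h import *
f=shot("wrist","w4")
plan2([.4673,.2624,.088],11.8)
E
```

```text
pos [0.4674 0.2625 0.0878] jaw 11.75 -> wy -0.0009 then d [-0.0002 -0.0002 -0.0001] q6 1.88 F [ 0.1  0.3 -0.8] t 3.58 op 0.0314 tilt [0.0006 0.0004]
```

View pics/w4.png

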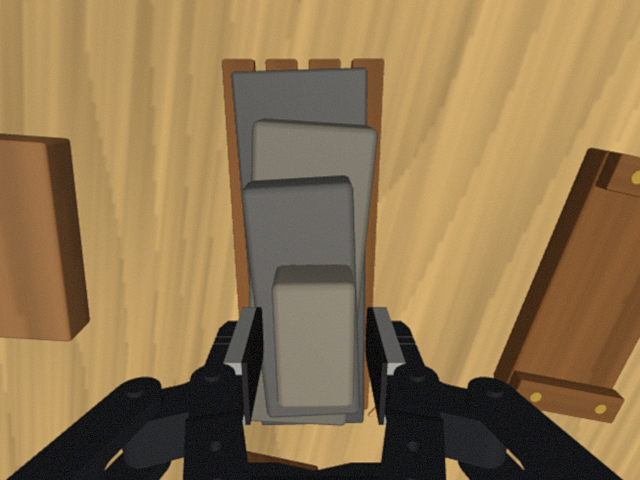

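Request:
{"name": "jog_arm", "arguments": {
  "deltas": [
    {"dx": 0,"dy": 0,"dz": 0,"wx": 0,"wy": 0,"wz": 0,"gripper": -0.4},
    {"dx": 0,"dy": 0,"dz": 0,"wx": 0,"wy": 0,"wz": 0,"gripper": -0.6},
    {"dx": 0,"dy": 0,"dz": 0,"wx": 0,"wy": 0,"wz": 0,"gripper": -1},
    {"dx": 0,"dy": 0,"dz": 0,"wx": 0,"wy": 0,"wz": 0,"gripper": -1},
    {"dx": 0,"dy": 0,"dz": 0,"wx": 0,"wy": 0,"wz": 0,"gripper": -1},
    {"dx": 0,"dy": -0.003,"dz": 0,"wx": 0,"wy": 0,"wz": 0,"gripper": -1},
    {"dx": 0,"dy": -0.006,"dz": 0,"wx": 0,"wy": 0,"wz": 0,"gripper": -1},
    {"dx": 0,"dy": -0.02,"dz": 0,"wx": 0,"wy": 0,"wz": 0,"gripper": -1},
    {"dx": 0,"dy": -0.03,"dz": 0,"wx": 0,"wy": 0,"wz": 0,"gripper": -1},
    {"dx": 0,"dy": 0,"dz": 0,"wx": 0,"wy": 0,"wz": 0,"gripper": -1},
    {"dx": 0,"dy": 0,"dz": 0,"wx": 0,"wy": 0,"wz": 0,"gripper": -1}
  ]
}}

```text
t: 4.5
position: [0.4682, 0.2629, 0.1482]
ee_rot: [0.704, -0.703, -0.073, 0.071]
ft_force: [0.2, -0.0, -0.9]
opening: 0.0279
```

```bash
python3 - <<'E'
from h import *
f=shot("wrist","w5")
plan2([.466,-.25,.16],0)
print(proj(f,manip.observe()["position"]))
E
```

```text
pos [0.4675 0.2626 0.1469] jaw 11.75 -> wy 0.205 then d [-0.0015 -0.0133 -0.5125] q6 1.88 F [ 0.3  0.3 -0.7] t 4.55 op 0.0273 tilt [0.0011 0.0006]
[[313.26618238 325.13680705]]
```

View pics/w5.png

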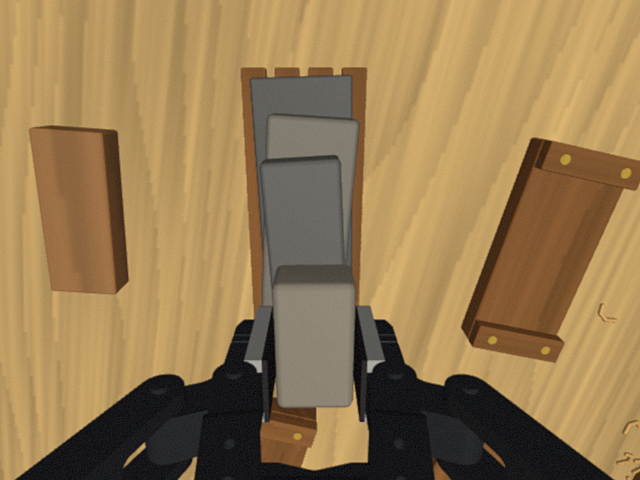

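Request:
{"name": "jog_arm", "arguments": {
  "deltas": [
    {"dx": 0,"dy": -0.015,"dz": 0,"wx": 0,"wy": 0.1,"wz": 0,"gripper": -1},
    {"dx": 0,"dy": -0.015,"dz": 0,"wx": 0,"wy": 0.105,"wz": 0,"gripper": -1},
    {"dx": 0,"dy": -0.002,"dz": -0.03,"wx": 0,"wy": 0,"wz": 0,"gripper": -1},
    {"dx": 0,"dy": -0.002,"dz": -0.04,"wx": 0,"wy": 0,"wz": 0,"gripper": -1},
    {"dx": 0,"dy": -0.002,"dz": -0.04,"wx": 0,"wy": 0,"wz": 0,"gripper": -1},
    {"dx": 0,"dy": -0.002,"dz": -0.04,"wx": 0,"wy": 0,"wz": 0,"gripper": -1},
    {"dx": 0,"dy": -0.002,"dz": -0.04,"wx": 0,"wy": 0,"wz": 0,"gripper": -1},
    {"dx": 0,"dy": -0.002,"dz": -0.04,"wx": 0,"wy": 0,"wz": 0,"gripper": -1},
    {"dx": 0,"dy": -0.002,"dz": -0.04,"wx": 0,"wy": 0,"wz": 0,"gripper": -1},
    {"dx": 0,"dy": -0.002,"dz": -0.04,"wx": 0,"wy": 0,"wz": 0,"gripper": -1},
    {"dx": 0,"dy": -0.002,"dz": -0.04,"wx": 0,"wy": 0,"wz": 0,"gripper": -1},
    {"dx": 0,"dy": -0.002,"dz": -0.04,"wx": 0,"wy": 0,"wz": 0,"gripper": -1},
    {"dx": 0,"dy": 0,"dz": -0.04,"wx": 0,"wy": 0,"wz": 0,"gripper": -1},
    {"dx": 0,"dy": 0,"dz": -0.04,"wx": 0,"wy": 0,"wz": 0,"gripper": -1},
    {"dx": 0,"dy": 0,"dz": -0.04,"wx": 0,"wy": 0,"wz": 0,"gripper": -1},
    {"dx": 0,"dy": 0,"dz": -0.02,"wx": 0,"wy": 0,"wz": 0,"gripper": -1},
    {"dx": 0,"dy": 0,"dz": 0,"wx": 0,"wy": 0,"wz": 0,"gripper": -1},
    {"dx": 0,"dy": 0,"dz": 0,"wx": 0,"wy": 0,"wz": 0,"gripper": -1}
  ]
}}

```text
t: 6.05
position: [0.4665, -0.2682, 0.1951]
ee_rot: [0.708, -0.707, 0.001, -0.0]
ft_force: [-0.6, 0.2, -1.4]
opening: 0.0275
```

```bash
python3 - <<'E'
from h import *
f=shot("wrist","w6")
plan2([.466,-.29,.06],0)
E
```

```text
pos [ 0.4667 -0.2674  0.1954] jaw -0.05 -> wy -0.0008 then d [-0.0005  0.1354 -0.0228] q6 1.05 F [ 0.4  0.6 -1.5] t 6.1 op 0.0272 tilt [-0.0014  0.001 ]
```

View pics/w6.png

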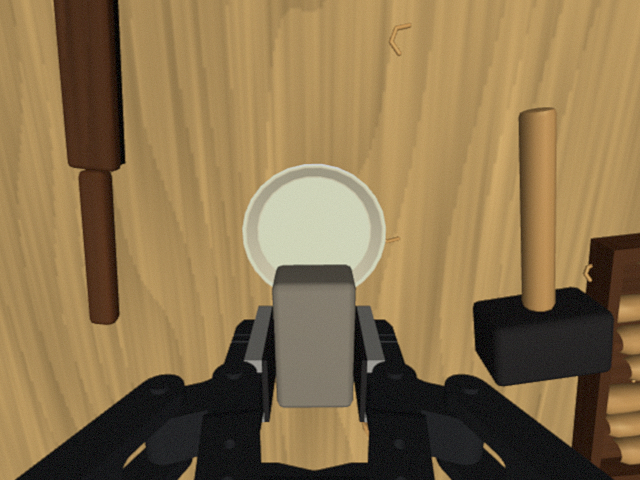

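```bash
python3 - <<'E'
from h import *
from scipy.optimize import least_squares
f=shot("wrist")
hsv=cv2.cvtColor(f["color"],cv2.COLOR_BGR2HSV)
m=((hsv[...,1]<50)&(hsv[...,2]>150)).astype(np.uint8)
m[265:,:]=m[265:,:]*0
k,l,st,c=cv2.connectedComponentsWithStats(m); i=1+np.argmax(st[1:,4]); print(st[i])
cn=max(cv2.findContours((l==i).astype(np.uint8),cv2.RETR_EXTERNAL,cv2.CHAIN_APPROX_NONE)[0],key=len)[:,0]
cn=cn[cn[:,1]<260]
for z,r0 in ((.014,.058),):
    P=ray(f,cn,z)[:,:2]
    s=least_squares(lambda p:np.hypot(P[:,0]-p[0],P[:,1]-p[1])-p[2],[.466,-.29,.058],loss='soft_l1',f_scale=.001)
    print(s.x.round(4),np.abs(s.fun).mean())
tp=shot("top"); hsv=cv2.cvtColor(tp["color"],cv2.COLOR_BGR2HSV)
m=((hsv[...,1]<60)&(hsv[...,2]>130)).astype(np.uint8); m[:, :400]=0;m[:,470:]=0;m[:205]=0;m[265:]=0
v,u=np.nonzero(m); print(ray(tp,[(u.min()+u.max())/2,(v.min()+v.max())/2],.014),u.max()-u.min(),v.max()-v.min())
plan2([s.x[0],s.x[1],.06],0)
E
```

```text
[  243   165   142   100 11954]
[ 0.4657 -0.2914  0.0563] 0.00018498861978266673
[[ 0.49672242 -0.25351292  0.014     ]] 14 18
pos [ 0.4671 -0.2666  0.196 ] jaw 0.06 -> wy 0.001 then d [-0.0012  0.136  -0.0249] q6 1.05 F [ 0.   0.3 -1.4] t 6.2 op 0.0272 tilt [-0.0006  0.0006]
```

Request:
{"name": "jog_arm", "arguments": {
  "deltas": [
    {"dx": -0.0006,"dy": 0,"dz": -0.0125,"wx": 0,"wy": 0,"wz": 0,"gripper": -1},
    {"dx": -0.0006,"dy": 0,"dz": -0.0125,"wx": 0,"wy": 0,"wz": 0,"gripper": -1},
    {"dx": 0,"dy": 0.04,"dz": 0,"wx": 0,"wy": 0,"wz": 0,"gripper": -1},
    {"dx": 0,"dy": 0.04,"dz": 0,"wx": 0,"wy": 0,"wz": 0,"gripper": -1},
    {"dx": 0,"dy": 0.04,"dz": 0,"wx": 0,"wy": 0,"wz": 0,"gripper": -1},
    {"dx": 0,"dy": 0.03,"dz": 0,"wx": 0,"wy": 0,"wz": 0,"gripper": -1},
    {"dx": 0,"dy": 0.015,"dz": 0,"wx": 0,"wy": 0,"wz": 0,"gripper": -1},
    {"dx": 0,"dy": 0.005,"dz": 0,"wx": 0,"wy": 0,"wz": 0,"gripper": -1},
    {"dx": 0,"dy": 0,"dz": 0,"wx": 0,"wy": 0,"wz": 0,"gripper": -1},
    {"dx": 0,"dy": 0,"dz": 0,"wx": 0,"wy": 0,"wz": 0,"gripper": -1}
  ]
}}

```text
t: 7.03
position: [0.4666, -0.2932, 0.0273]
ee_rot: [-0.707, 0.707, 0.0, 0.0]
ft_force: [0.9, 0.3, 0.5]
opening: 0.0273
```

```bash
python3 - <<'E'
from h import *
f=shot("wrist","w7")
plan2([.4657,-.2914,.009],0)
E
```

```text
pos [ 0.4669 -0.2934  0.0277] jaw 0.0 -> wy 0.0001 then d [-0.0012  0.0187  0.002 ] q6 1.01 F [ 0.2  0.8 -0.7] t 7.08 op 0.027 tilt [ 0.0018 -0.0012]
```

View pics/w7.png

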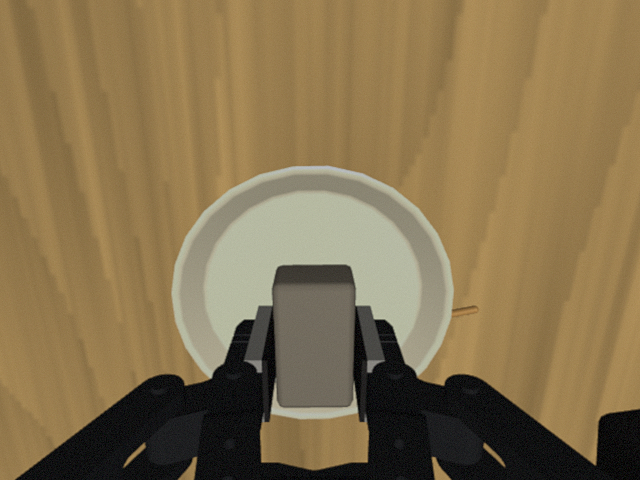

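```bash
cat >> h.py <<'E'
def circ(f,vmax,z=.014):
    from scipy.optimize import least_squares
    hsv=cv2.cvtColor(f["color"],cv2.COLOR_BGR2HSV)
    m=((hsv[...,1]<50)&(hsv[...,2]>150)).astype(np.uint8); m[vmax:]=0
    k,l,st,c=cv2.connectedComponentsWithStats(m); i=1+np.argmax(st[1:,4])
    cn=max(cv2.findContours((l==i).astype(np.uint8),cv2.RETR_EXTERNAL,cv2.CHAIN_APPROX_NONE)[0],key=len)[:,0]
    P=ray(f,cn[cn[:,1]<vmax-4],z)[:,:2]
    s=least_squares(lambda p:np.hypot(P[:,0]-p[0],P[:,1]-p[1])-p[2],[.466,-.29,.058],loss='soft_l1',f_scale=.001)
    return s.x
E
python3 - <<'E'
from h import *
f=shot("wrist"); x=circ(f,265); print(x.round(4)); plan2([x[0],x[1],.009],0)
P=ray(f,[(276,283),(351,283),(352,405),(277,405)],manip.observe()["position"][2]+.016); print(P.mean(0),rect(P))
E
```

```text
[ 0.4657 -0.2914  0.0536]
pos [ 0.467  -0.2934  0.0279] jaw 0.0 -> wy 0.0001 then d [-0.0013  0.0189  0.002 ] q6 1.01 F [ 0.1 -0.2 -0.8] t 7.13 op 0.0273 tilt [ 0.0021 -0.0014]
[ 0.46656658 -0.2920655   0.04386179] (array([ 0.46678433, -0.29206042]), 47.902565002441406, 26.87586784362793, 89.8969497680664)
```

Request:
{"name": "jog_arm", "arguments": {
  "deltas": [
    {"dx": -0.001,"dy": 0.008,"dz": 0.001,"wx": 0,"wy": 0,"wz": 0,"gripper": -1},
    {"dx": 0,"dy": 0.005,"dz": 0,"wx": 0,"wy": 0,"wz": 0,"gripper": -1},
    {"dx": 0,"dy": 0.003,"dz": 0,"wx": 0,"wy": 0,"wz": 0,"gripper": -1},
    {"dx": 0,"dy": 0.001,"dz": 0,"wx": 0,"wy": 0,"wz": 0,"gripper": -1},
    {"dx": 0,"dy": 0,"dz": 0,"wx": 0,"wy": 0,"wz": 0,"gripper": -1},
    {"dx": 0,"dy": 0,"dz": 0,"wx": 0,"wy": 0,"wz": 0,"gripper": -1},
    {"dx": 0,"dy": 0,"dz": 0,"wx": 0,"wy": 0,"wz": 0,"gripper": -1}
  ]
}}

```text
t: 7.72
position: [0.465, -0.2916, 0.0093]
ee_rot: [-0.707, 0.707, 0.0, 0.0]
ft_force: [0.5, -0.7, -0.3]
opening: 0.0274
```

Request:
{"name": "jog_arm", "arguments": {
  "deltas": [
    {"dx": 0,"dy": 0.001,"dz": 0,"wx": 0,"wy": 0,"wz": 0,"gripper": -1},
    {"dx": 0,"dy": 0,"dz": 0,"wx": 0,"wy": 0,"wz": 0,"gripper": -1},
    {"dx": 0,"dy": 0,"dz": 0,"wx": 0,"wy": 0,"wz": 0,"gripper": -1}
  ]
}}

```text
t: 7.97
position: [0.4651, -0.2917, 0.0089]
ee_rot: [-0.707, 0.707, 0.0, 0.0]
ft_force: [-3.9, 1.5, 10.2]
opening: 0.0274
```

Request:
{"name": "jog_arm", "arguments": {
  "deltas": [
    {"dx": 0,"dy": 0,"dz": 0,"wx": 0,"wy": 0,"wz": 0,"gripper": -0.25},
    {"dx": 0,"dy": 0,"dz": 0,"wx": 0,"wy": 0,"wz": 0,"gripper": -0.1},
    {"dx": 0,"dy": 0,"dz": 0,"wx": 0,"wy": 0,"wz": 0,"gripper": -0.1},
    {"dx": 0,"dy": 0,"dz": 0,"wx": 0,"wy": 0,"wz": 0,"gripper": -0.1},
    {"dx": 0,"dy": -0.01,"dz": 0,"wx": 0,"wy": 0,"wz": 0,"gripper": -0.1},
    {"dx": 0,"dy": -0.02,"dz": 0,"wx": 0,"wy": 0,"wz": 0,"gripper": -0.1},
    {"dx": 0,"dy": -0.04,"dz": 0,"wx": 0,"wy": 0,"wz": 0,"gripper": 0},
    {"dx": 0,"dy": -0.04,"dz": 0.02,"wx": 0,"wy": 0,"wz": 0,"gripper": 0.4},
    {"dx": 0,"dy": -0.04,"dz": 0.03,"wx": 0,"wy": 0,"wz": 0,"gripper": 1},
    {"dx": 0,"dy": -0.02,"dz": 0.03,"wx": 0,"wy": 0,"wz": 0,"gripper": 1},
    {"dx": 0,"dy": 0,"dz": 0,"wx": 0,"wy": 0,"wz": 0,"gripper": 1},
    {"dx": 0,"dy": 0,"dz": 0,"wx": 0,"wy": 0,"wz": 0,"gripper": 1}
  ]
}}

```text
t: 8.97
position: [0.4658, -0.2173, 0.1709]
ee_rot: [-0.707, 0.708, 0.002, 0.0]
ft_force: [0.7, -0.0, -0.8]
opening: 0.0852
```

```bash
python3 - <<'E'
from h import *
f=shot("wrist","w8")
plan2([.463,.264,.18],13.8)
E
```

```text
pos [ 0.4652 -0.2179  0.1696] jaw 0.06 -> wy -0.2398 then d [ 0.1128 -0.0106  0.4685] q6 1.13 F [-1.2 -0.  -1.1] t 9.02 op 0.0855 tilt [ 0.0011 -0.0007]
```

View pics/w8.png

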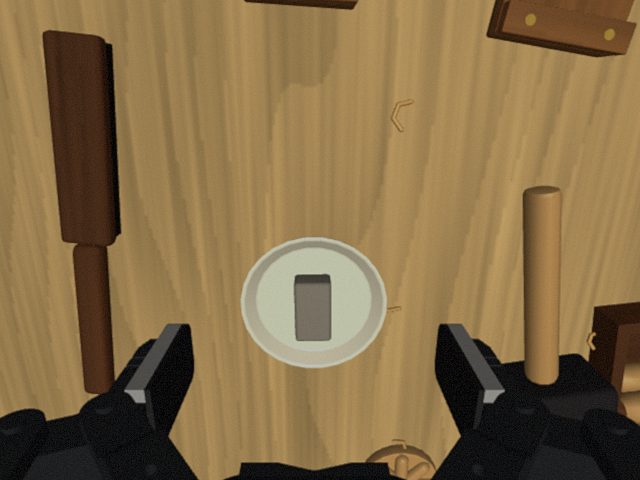

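```bash
python3 - <<'E'
from h import *
f=shot("wrist")
m=cv2.inRange(f["color"],(0,0,0),(115,115,115)); m[:245]=0; m[360:]=0; m[:,:285]=0; m[:,345:]=0
v,u=np.nonzero(m); print(u.min(),u.max(),v.min(),v.max())
P=ray(f,[(295,282),(331,282),(330.5,340.5),(295.5,341)],.025); print("stone",P.mean(0),rect(P))
print("saucer",circ(f,330))
plan2([.47,-.02,.25],0)
E
```

```text
295 331 275 340
stone [ 0.4644684  -0.29061768  0.025     ] (array([ 0.46446594, -0.29072693]), 49.86238479614258, 27.02591896057129, -89.97460296563804)
saucer [ 0.46577321 -0.28984104  0.05474776]
pos [ 0.4648 -0.2182  0.1688] jaw 0.01 -> wy 0.0002 then d [ 0.0052 -0.0812  0.1982] q6 1.13 F [-0.  -0.5  0.2] t 9.07 op 0.0854 tilt [-0.0003 -0.0001]
```

Request:
{"name": "jog_arm", "arguments": {
  "deltas": [
    {"dx": 0.001,"dy": -0.016,"dz": 0.03,"wx": 0,"wy": 0,"wz": 0,"gripper": 1},
    {"dx": 0.001,"dy": -0.016,"dz": 0.035,"wx": 0,"wy": 0,"wz": 0,"gripper": 1},
    {"dx": 0.001,"dy": -0.016,"dz": 0.035,"wx": 0,"wy": 0,"wz": 0,"gripper": 1},
    {"dx": 0.001,"dy": -0.016,"dz": 0.035,"wx": 0,"wy": 0,"wz": 0,"gripper": 1},
    {"dx": 0.001,"dy": -0.016,"dz": 0.035,"wx": 0,"wy": 0,"wz": 0,"gripper": 1},
    {"dx": 0,"dy": 0,"dz": 0.03,"wx": 0,"wy": 0,"wz": 0,"gripper": 1},
    {"dx": 0,"dy": 0,"dz": 0,"wx": 0,"wy": 0,"wz": 0,"gripper": 1},
    {"dx": 0,"dy": 0,"dz": 0,"wx": 0,"wy": 0,"wz": 0,"gripper": 1}
  ]
}}

```text
t: 9.73
position: [0.4699, -0.0175, 0.2481]
ee_rot: [-0.707, 0.707, 0.0, -0.001]
ft_force: [0.3, -0.4, 0.2]
opening: 0.0854
```

```bash
python3 - <<'E'
from h import *
f=shot("wrist","w9")
for n,v in screws(f,{"large":(400,40,640,480),"med":(240,40,400,480)}).items():
    P=v[0]; print(n,v[1])
    if len(P)==4: print(P.mean(0).round(4),rect(P))
plan2([.463,.264,.18],13.8)
E
```

```text
large [[584.5, 40.5, 15], [450.4, 274.3, 46], [502.7, 282.1, 43]]
med [[282.2, 47.5, 73], [339.9, 51.4, 72], [275.0, 251.6, 48], [324.5, 254.6, 50]]
[0.4618 0.0134 0.028 ] (array([0.46175488, 0.01342672]), 169.6822967529297, 44.941043853759766, 86.51993560791016)
pos [ 0.4698 -0.0183  0.248 ] jaw 0.02 -> wy -0.2405 then d [0.0608 0.0679 0.2758] q6 1.53 F [ 0.6  0.2 -0.6] t 9.78 op 0.0858 tilt [-0.0016 -0.0002]
```

View pics/w9.png

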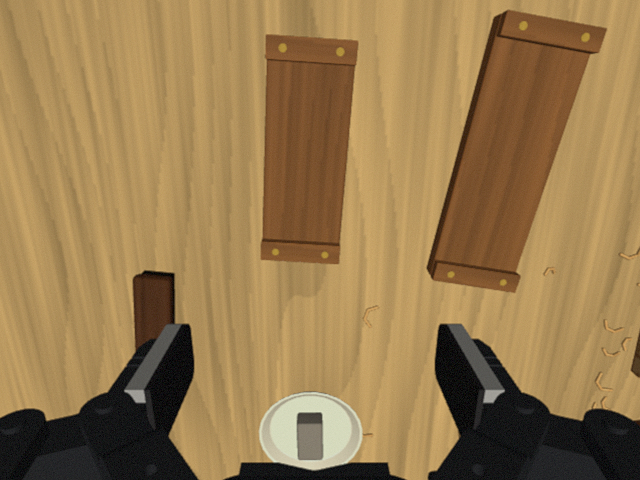

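```bash
python3 - <<'E'
from h import *
f=shot("wrist")
for n,v in screws(f,{"large":(400,5,640,330)}).items():
    P=v[0]; print(n,v[1])
    if len(P)==4: print(P.mean(0).round(4),rect(P))
plan2([.463,.264,.15],13.8)
E
```

```text
large [[523.2, 23.6, 76], [585.5, 35.3, 73], [450.9, 273.2, 46], [503.4, 281.1, 46]]
[0.6368 0.0078 0.028 ] (array([0.6368609 , 0.00781736]), 209.71498107910156, 50.04032897949219, 80.81320190429688)
pos [ 0.4698 -0.0189  0.2481] jaw -0.04 -> wy -0.2416 then d [0.061  0.0979 0.2763] q6 1.53 F [ 1.3 -0.4 -0.9] t 9.83 op 0.0856 tilt [-0.0016 -0.0002]
```

Request:
{"name": "jog_arm", "arguments": {
  "deltas": [
    {"dx": 0,"dy": 0,"dz": 0,"wx": 0,"wy": -0.12,"wz": 0,"gripper": 1},
    {"dx": 0,"dy": 0,"dz": 0,"wx": 0,"wy": -0.12,"wz": 0,"gripper": 1},
    {"dx": 0.0087,"dy": 0.014,"dz": 0.0394,"wx": 0,"wy": 0,"wz": 0,"gripper": 1},
    {"dx": 0.0087,"dy": 0.014,"dz": 0.0394,"wx": 0,"wy": 0,"wz": 0,"gripper": 1},
    {"dx": 0.0087,"dy": 0.014,"dz": 0.0394,"wx": 0,"wy": 0,"wz": 0,"gripper": 1},
    {"dx": 0.0087,"dy": 0.014,"dz": 0.0394,"wx": 0,"wy": 0,"wz": 0,"gripper": 1},
    {"dx": 0.0087,"dy": 0.014,"dz": 0.0394,"wx": 0,"wy": 0,"wz": 0,"gripper": 1},
    {"dx": 0.0087,"dy": 0.014,"dz": 0.0394,"wx": 0,"wy": 0,"wz": 0,"gripper": 1},
    {"dx": 0.0087,"dy": 0.014,"dz": 0.0394,"wx": 0,"wy": 0,"wz": 0,"gripper": 1},
    {"dx": 0,"dy": 0,"dz": 0,"wx": 0,"wy": 0,"wz": 0,"gripper": 1},
    {"dx": 0,"dy": 0,"dz": 0,"wx": 0,"wy": 0,"wz": 0,"gripper": 1},
    {"dx": 0,"dy": 0,"dz": 0,"wx": 0,"wy": 0,"wz": 0,"gripper": 1}
  ]
}}

```text
t: 10.83
position: [0.4641, 0.2562, 0.1528]
ee_rot: [-0.702, 0.702, 0.084, -0.085]
ft_force: [0.3, -0.5, 0.5]
opening: 0.0854
```

```bash
python3 - <<'E'
from h import *
f=shot("wrist","w10")
plan2([.4633,.2642,.07],13.8)
cv2.imwrite("pics/c10.png",cv2.resize(f["color"][50:430,200:440],None,fx=1.5,fy=1.5,interpolation=cv2.INTER_CUBIC))
E
```

```text
pos [0.4643 0.2559 0.1533] jaw 13.65 -> wy -0.0027 then d [0.0011 0.0833 0.0083] q6 1.84 F [ 0.4 -0.7  0.3] t 10.88 op 0.0854 tilt [-0.0002 -0.0005]
```

View pics/c10.png

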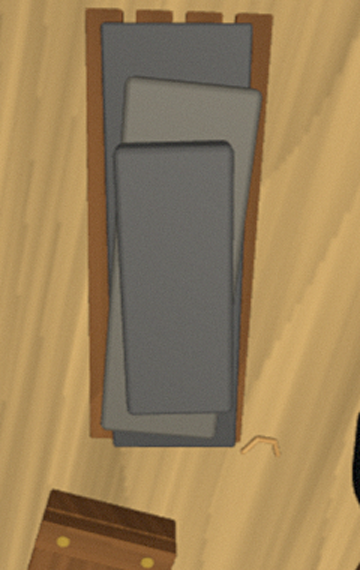

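```bash
python3 - <<'E'
from h import *
f=shot("wrist")
P=ray(f,np.array([(115,154),(233,152),(230,411),(130,413)])/1.5+[200,50],.084); print(P.mean(0),rect(P)); 
d=(P[0]+P[1]-P[2]-P[3])[:2]; h=np.degrees(np.arctan2(d[1],d[0])); print(h)
plan2([P[:,0].mean(),P[:,1].mean(),.068],h-90)
E
```

```text
[0.46399418 0.26438545 0.084     ] (array([0.46375073, 0.26432397]), 95.75189208984375, 38.39811325073242, -75.21832180023193)
105.08245477484449
pos [0.4644 0.2559 0.1535] jaw 13.63 -> wy -0.0254 then d [0.0018 0.0855 0.0083] q6 1.84 F [0.1 0.1 0.8] t 10.93 op 0.0854 tilt [ 0.0002 -0.0002]
```

Request:
{"name": "jog_arm", "arguments": {
  "deltas": [
    {"dx": 0.001,"dy": 0.02,"dz": 0.0045,"wx": 0,"wy": -0.016,"wz": 0,"gripper": 1},
    {"dx": 0,"dy": 0.025,"dz": 0.004,"wx": 0,"wy": 0,"wz": 0,"gripper": 1},
    {"dx": 0,"dy": 0.02,"dz": 0,"wx": 0,"wy": 0,"wz": 0,"gripper": 0.6},
    {"dx": 0,"dy": 0.012,"dz": 0,"wx": 0,"wy": 0,"wz": 0,"gripper": 0.4},
    {"dx": 0,"dy": 0.006,"dz": 0,"wx": 0,"wy": 0,"wz": 0,"gripper": 0.3},
    {"dx": 0,"dy": 0.002,"dz": 0,"wx": 0,"wy": 0,"wz": 0,"gripper": 0.2},
    {"dx": 0,"dy": 0,"dz": 0,"wx": 0,"wy": 0,"wz": 0,"gripper": 0.1},
    {"dx": 0,"dy": 0,"dz": 0,"wx": 0,"wy": 0,"wz": 0,"gripper": 0.1},
    {"dx": 0,"dy": 0,"dz": 0,"wx": 0,"wy": 0,"wz": 0,"gripper": 0.1}
  ]
}}

```text
t: 11.68
position: [0.4633, 0.2661, 0.0693]
ee_rot: [0.702, -0.701, -0.091, 0.09]
ft_force: [1.3, -0.4, 0.0]
opening: 0.047
```

```bash
python3 - <<'E'
from h import *
f=shot("wrist","w11")
plan2([.4638,.2644,.068],14.5)
E
```

```text
pos [0.4632 0.2661 0.0692] jaw 14.65 -> wy 0.0027 then d [ 0.0002  0.0012 -0.0018] q6 1.84 F [-0.4  0.4  0.2] t 11.73 op 0.0468 tilt [0.0012 0.0007]
```

View pics/w11.png

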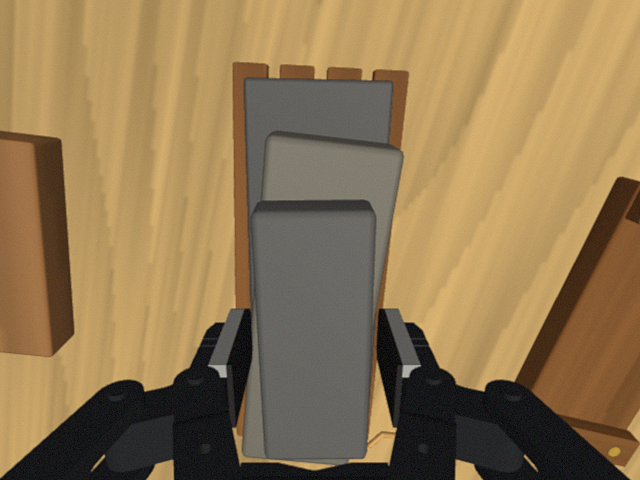

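Request:
{"name": "jog_arm", "arguments": {
  "deltas": [
    {"dx": 0,"dy": 0.001,"dz": -0.001,"wx": 0,"wy": 0,"wz": 0,"gripper": 0.05},
    {"dx": 0,"dy": 0,"dz": 0,"wx": 0,"wy": 0,"wz": 0,"gripper": -0.1},
    {"dx": 0,"dy": 0,"dz": 0,"wx": 0,"wy": 0,"wz": 0,"gripper": -0.4},
    {"dx": 0,"dy": 0,"dz": 0,"wx": 0,"wy": 0,"wz": 0,"gripper": -1},
    {"dx": 0,"dy": 0,"dz": 0,"wx": 0,"wy": 0,"wz": 0,"gripper": -1},
    {"dx": 0,"dy": 0,"dz": 0,"wx": 0,"wy": 0,"wz": 0,"gripper": -1}
  ],
  "force": 35
}}

```text
t: 12.23
position: [0.4632, 0.265, 0.0678]
ee_rot: [0.701, -0.701, -0.091, 0.09]
ft_force: [-0.3, -1.9, 6.2]
opening: 0.0391
```

```bash
python3 - <<'E'
from h import *
plan2([.4638,.2644,.068],14.5)
E
```

```text
pos [0.4632 0.265  0.0678] jaw 14.67 -> wy 0.003 then d [ 0.0005 -0.0002 -0.0008] q6 1.83 F [-0.3 -1.9  6.2] t 12.23 op 0.0391 tilt [0.0008 0.0001]
```

Request:
{"name": "jog_arm", "arguments": {
  "deltas": [
    {"dx": 0,"dy": -0.003,"dz": 0,"wx": 0,"wy": 0,"wz": 0,"gripper": -1},
    {"dx": 0,"dy": -0.006,"dz": 0,"wx": 0,"wy": 0,"wz": 0,"gripper": -1},
    {"dx": 0,"dy": -0.02,"dz": 0,"wx": 0,"wy": 0,"wz": 0,"gripper": -1},
    {"dx": 0,"dy": -0.02,"dz": 0,"wx": 0,"wy": 0,"wz": 0,"gripper": -1},
    {"dx": 0,"dy": -0.02,"dz": 0,"wx": 0,"wy": 0,"wz": 0,"gripper": -1},
    {"dx": 0,"dy": 0,"dz": 0,"wx": 0,"wy": 0,"wz": 0,"gripper": -1},
    {"dx": 0,"dy": 0,"dz": 0,"wx": 0,"wy": 0,"wz": 0,"gripper": -1}
  ]
}}

```text
t: 12.82
position: [0.4635, 0.2654, 0.1374]
ee_rot: [0.702, -0.701, -0.091, 0.09]
ft_force: [0.2, 0.3, -1.7]
opening: 0.0392
```

```bash
python3 - <<'E'
from h import *
f=shot("wrist","w12")
plan2([.6287,.2735,.10],-.5)
print(R().as_matrix().round(4))
E
```

```text
pos [0.4629 0.265  0.1364] jaw 14.67 -> wy 0.2648 then d [0.1657 0.0364 0.0099] q6 1.83 F [ 0.5 -0.6 -1.3] t 12.87 op 0.0392 tilt [0.0004 0.0002]
[[ 9.674e-01  4.000e-04 -2.533e-01]
 [ 2.533e-01  2.000e-04  9.674e-01]
 [ 4.000e-04 -1.000e+00  1.000e-04]]
```

View pics/w12.png

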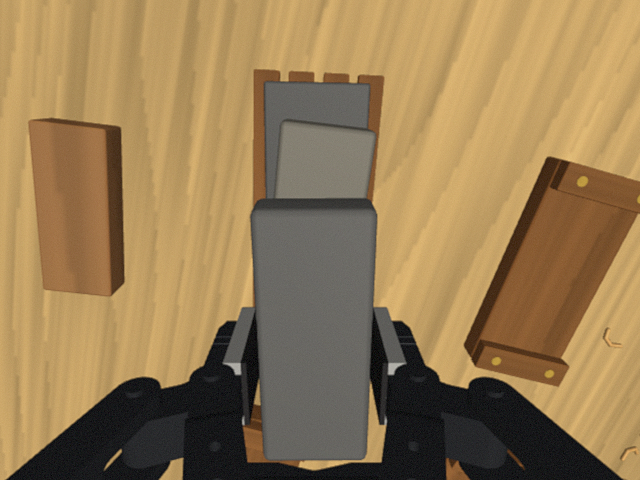

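```bash
cat >> h.py <<'E'
def held(f,px,dz):
    s=manip.observe(); r=R().as_matrix()
    P=ray(f,px,s["position"][2]+dz)
    c=(P[:,:2].max(0)+P[:,:2].min(0))/2; c=P.mean(0)
    off=r.T@(c-s["position"]); d=(P[0]+P[1]-P[2]-P[3])[:2]
    e=np.linalg.norm(np.roll(P,-1,0)-P,axis=1)*1000
    h=np.degrees(np.arctan2(d[1],d[0])); jaw=np.degrees(np.arctan2(r[1,0],r[0,0]))
    print("held offset in tool",off.round(4),"edges",e.round(1),"heading-jaw",round((h-jaw)%180,2))
E
python3 - <<'E'
from h import *
f=shot("wrist")
held(f,[(253,213),(375,214),(366,458),(264,458)],.0162)
print(proj(f,manip.observe()["position"]))
E
```

```text
held offset in tool [ 0.0001 -0.0162  0.0006] edges [37.3 95.6 38.6 95.9] heading-jaw 90.23
[[314.16358607 325.86652757]]
```

Request:
{"name": "jog_arm", "arguments": {
  "deltas": [
    {"dx": 0,"dy": 0,"dz": 0,"wx": 0,"wy": 0.09,"wz": 0,"gripper": -1},
    {"dx": 0,"dy": 0,"dz": 0,"wx": 0,"wy": 0.09,"wz": 0,"gripper": -1},
    {"dx": 0,"dy": 0,"dz": 0,"wx": 0,"wy": 0.085,"wz": 0,"gripper": -1},
    {"dx": 0.025,"dy": 0,"dz": 0.002,"wx": 0,"wy": 0,"wz": 0,"gripper": -1},
    {"dx": 0.035,"dy": 0,"dz": 0.002,"wx": 0,"wy": 0,"wz": 0,"gripper": -1},
    {"dx": 0.035,"dy": 0,"dz": 0.002,"wx": 0,"wy": 0,"wz": 0,"gripper": -1},
    {"dx": 0.035,"dy": 0,"dz": 0.002,"wx": 0,"wy": 0,"wz": 0,"gripper": -1},
    {"dx": 0.025,"dy": 0.015,"dz": 0.002,"wx": 0,"wy": 0,"wz": 0,"gripper": -1},
    {"dx": 0.011,"dy": 0.02,"dz": 0,"wx": 0,"wy": 0,"wz": 0,"gripper": -1},
    {"dx": 0,"dy": 0.02,"dz": 0,"wx": 0,"wy": 0,"wz": 0,"gripper": -1},
    {"dx": 0,"dy": 0,"dz": 0,"wx": 0,"wy": 0,"wz": 0,"gripper": -1},
    {"dx": 0,"dy": 0,"dz": 0,"wx": 0,"wy": 0,"wz": 0,"gripper": -1},
    {"dx": 0,"dy": 0,"dz": 0,"wx": 0,"wy": 0,"wz": 0,"gripper": -1}
  ]
}}

```text
t: 14.0
position: [0.6287, 0.2736, 0.082]
ee_rot: [0.707, -0.707, 0.003, -0.003]
ft_force: [0.8, 0.2, -1.4]
opening: 0.0393
```

```bash
python3 - <<'E'
from h import *
f=shot("wrist","w13")
plan2([.6287,.2735,.02],-.5)
E
```

```text
pos [0.6291 0.2738 0.0827] jaw -0.5 -> wy 0.0001 then d [-0.0004  0.0627 -0.0004] q6 1.99 F [ 0.5  0.9 -1.8] t 14.05 op 0.0394 tilt [0.0012 0.0006]
```

View pics/w13.png

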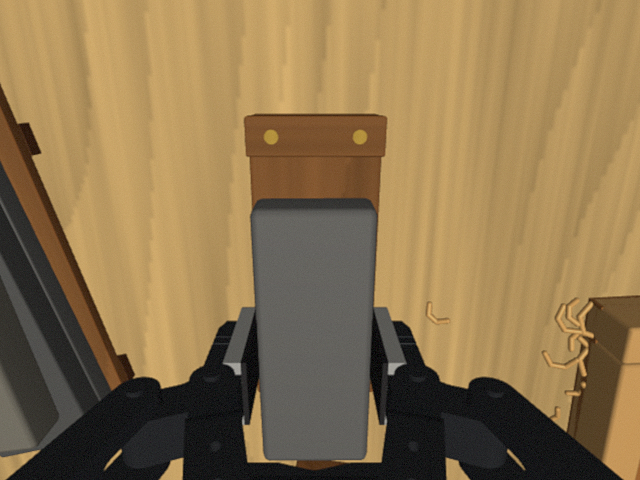

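```bash
python3 - <<'E'
from h import *
f=shot("wrist")
P=screws(f,{"a":(240,110,390,160)})["a"][0]; print(P, P.mean(0)-[0,.065,0])
held(f,[(253,213),(375,214),(366,458),(264,458)],.0162)
E
```

```text
[] [nan nan nan]
held offset in tool [-0.0002 -0.0162  0.0008] edges [37.1 95.  38.3 95.2] heading-jaw 90.23<stdin>:3: RuntimeWarning: Mean of empty slice.
  ret = um.true_divide(
```

```bash
sed -i 's/<=120 and max(st\[i,2:4\])<14/<=400 and max(st[i,2:4])<24/' h.py; python3 - <<'E'
from h import *
f=shot("wrist")
P=screws(f,{"a":(240,110,390,160)})["a"][0]; print(P, P.mean(0)-[0,.065,0])
plan2([.6287,.2735,.02],-.5)
E
```

```text
[[0.6095709  0.33856483 0.028     ]
 [0.64940752 0.33819665 0.028     ]] [0.62948921 0.27338074 0.028     ]
pos [0.6293 0.2739 0.0829] jaw -0.5 -> wy 0.0 then d [-0.0007  0.0629 -0.0004] q6 1.99 F [ 0.3  0.2 -1.4] t 14.15 op 0.0391 tilt [0.0018 0.0008]
```

Request:
{"name": "jog_arm", "arguments": {
  "deltas": [
    {"dx": 0,"dy": 0.02,"dz": -0.001,"wx": 0,"wy": 0,"wz": 0,"gripper": -1},
    {"dx": 0,"dy": 0.02,"dz": 0,"wx": 0,"wy": 0,"wz": 0,"gripper": -1},
    {"dx": 0,"dy": 0.012,"dz": 0,"wx": 0,"wy": 0,"wz": 0,"gripper": -1},
    {"dx": 0,"dy": 0.006,"dz": 0,"wx": 0,"wy": 0,"wz": 0,"gripper": -1},
    {"dx": 0,"dy": 0.002,"dz": 0,"wx": 0,"wy": 0,"wz": 0,"gripper": -1},
    {"dx": 0,"dy": 0.001,"dz": 0,"wx": 0,"wy": 0,"wz": 0,"gripper": -1},
    {"dx": 0,"dy": 0,"dz": 0,"wx": 0,"wy": 0,"wz": 0,"gripper": -1},
    {"dx": 0,"dy": 0,"dz": 0,"wx": 0,"wy": 0,"wz": 0,"gripper": -1}
  ]
}}

```text
t: 14.82
position: [0.6295, 0.2727, 0.0213]
ee_rot: [0.707, -0.707, 0.003, -0.004]
ft_force: [1.0, 0.5, -0.9]
opening: 0.0391
```

Request:
{"name": "jog_arm", "arguments": {
  "deltas": [
    {"dx": 0,"dy": 0.001,"dz": 0,"wx": 0,"wy": 0,"wz": 0,"gripper": -1},
    {"dx": 0,"dy": 0,"dz": 0,"wx": 0,"wy": 0,"wz": 0,"gripper": -1}
  ]
}}

```text
t: 14.98
position: [0.6293, 0.2727, 0.0199]
ee_rot: [0.707, -0.707, 0.003, -0.004]
ft_force: [0.8, -0.1, 0.4]
opening: 0.0394
```

Request:
{"name": "jog_arm", "arguments": {
  "deltas": [
    {"dx": 0,"dy": 0.0007,"dz": 0,"wx": 0,"wy": 0,"wz": 0,"gripper": -1},
    {"dx": 0,"dy": 0,"dz": 0,"wx": 0,"wy": 0,"wz": 0,"gripper": -1},
    {"dx": 0,"dy": 0,"dz": 0,"wx": 0,"wy": 0,"wz": 0,"gripper": -1}
  ]
}}

```text
t: 15.23
position: [0.6294, 0.2727, 0.0198]
ee_rot: [0.707, -0.707, 0.003, -0.004]
ft_force: [-3.0, -1.3, 10.2]
opening: 0.0392
```

Request:
{"name": "jog_arm", "arguments": {
  "deltas": [
    {"dx": 0,"dy": 0,"dz": 0,"wx": 0,"wy": 0,"wz": 0,"gripper": 0.05},
    {"dx": 0,"dy": 0,"dz": 0,"wx": 0,"wy": 0,"wz": 0,"gripper": 0.2},
    {"dx": 0,"dy": 0,"dz": 0,"wx": 0,"wy": 0,"wz": 0,"gripper": 0.2},
    {"dx": 0,"dy": 0,"dz": 0,"wx": 0,"wy": 0,"wz": 0,"gripper": 0.2},
    {"dx": 0,"dy": -0.01,"dz": 0,"wx": 0,"wy": 0,"wz": 0,"gripper": 0.2},
    {"dx": 0,"dy": -0.03,"dz": 0,"wx": 0,"wy": 0,"wz": 0,"gripper": 0.5},
    {"dx": 0,"dy": -0.04,"dz": 0,"wx": 0,"wy": 0,"wz": 0,"gripper": 1},
    {"dx": -0.03,"dy": -0.04,"dz": 0,"wx": 0,"wy": 0,"wz": 0,"gripper": 1},
    {"dx": -0.035,"dy": -0.01,"dz": 0,"wx": 0,"wy": 0,"wz": 0,"gripper": 1},
    {"dx": -0.035,"dy": 0,"dz": 0,"wx": 0,"wy": 0,"wz": 0,"gripper": 1},
    {"dx": -0.035,"dy": 0,"dz": -0.003,"wx": 0,"wy": 0,"wz": 0,"gripper": 1},
    {"dx": -0.03,"dy": 0,"dz": -0.003,"wx": 0,"wy": 0,"wz": 0,"gripper": 1},
    {"dx": 0,"dy": 0,"dz": 0,"wx": 0,"wy": 0,"wz": 0,"gripper": 1},
    {"dx": 0,"dy": 0,"dz": 0,"wx": 0,"wy": 0,"wz": 0,"gripper": 1},
    {"dx": 0,"dy": 0,"dz": 0,"wx": 0,"wy": 0,"wz": 0,"gripper": 1}
  ]
}}

```text
t: 16.48
position: [0.4696, 0.2683, 0.1428]
ee_rot: [0.707, -0.707, 0.003, -0.004]
ft_force: [1.1, -0.5, 0.6]
opening: 0.0854
```

```bash
python3 - <<'E'
from h import *
f=shot("wrist","w14")
plan2([.4633,.2645,.048],7.3)
E
```

```text
pos [0.4699 0.2682 0.1425] jaw -0.53 -> wy -0.1366 then d [-0.0071  0.0944 -0.0029] q6 2.1 F [ 0.7 -0.8 -0.2] t 16.53 op 0.0852 tilt [0.001  0.0005]
```

View pics/w14.png

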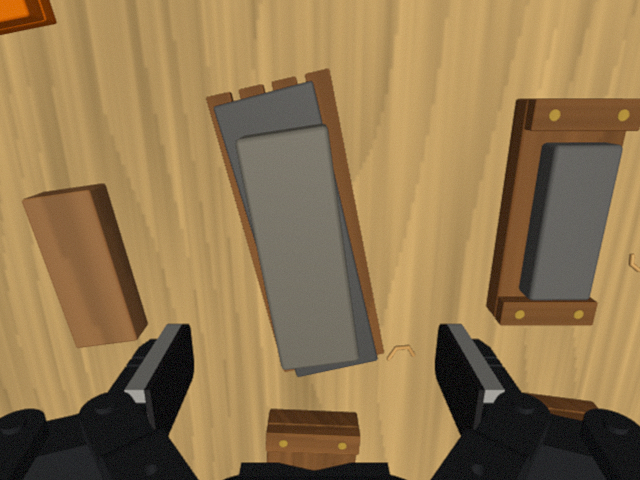

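```bash
python3 - <<'E'
from h import *
f=shot("wrist")
P=ray(f,[(238.5,139.5),(326,127),(358,359),(283.5,369)],.066); print(P.mean(0),rect(P))
d=(P[0]+P[1]-P[2]-P[3])[:2]; h=np.degrees(np.arctan2(d[1],d[0])); print(h)
plan2([P[:,0].mean(),P[:,1].mean(),.047],h-90)
S=screws(f,{"s":(480,95,640,330)})["s"]; print(S[1],S[0].mean(0),rect(S[0]))
P=ray(f,[(555,145),(620,147),(591,299),(535,298)],.036); print("small",P.mean(0),rect(P))
cv2.imwrite("pics/c14.png",cv2.resize(f["color"][90:330,480:640],None,fx=2.4,fy=2.4,interpolation=cv2.INTER_CUBIC))
E
```

```text
[0.46375812 0.26516331 0.066     ] (array([0.46404404, 0.26510388]), 136.70875549316406, 45.22789001464844, -82.37340831756592)
97.85815668294093
pos [0.47   0.2681 0.1422] jaw -0.54 -> wy -0.1466 then d [-0.0066  0.0952 -0.0021] q6 2.1 F [ 0.3 -0.1 -0.3] t 16.58 op 0.085 tilt [0.0007 0.0003]
[[554.3, 114.6, 115], [623.3, 114.6, 114], [519.3, 314.3, 76], [578.4, 314.3, 73]] [0.62856243 0.27356009 0.028     ] (array([0.6285799 , 0.27355777]), 129.59521484375, 39.9682731628418, 89.46267700195312)
small [0.62859207 0.27304161 0.036     ] (array([0.62830872, 0.2731405 ]), 99.2603759765625, 37.41707992553711, -88.33319306373596)
```

View pics/c14.png

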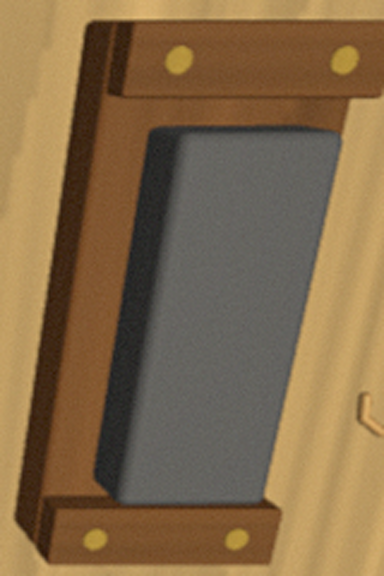

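Request:
{"name": "jog_arm", "arguments": {
  "deltas": [
    {"dx": 0,"dy": 0,"dz": 0,"wx": 0,"wy": -0.07,"wz": 0,"gripper": 1},
    {"dx": 0,"dy": 0,"dz": 0,"wx": 0,"wy": -0.073,"wz": 0,"gripper": 1},
    {"dx": -0.0066,"dy": 0.02,"dz": -0.002,"wx": 0,"wy": 0,"wz": 0,"gripper": 1},
    {"dx": 0,"dy": 0.03,"dz": 0,"wx": 0,"wy": 0,"wz": 0,"gripper": 1},
    {"dx": 0,"dy": 0.025,"dz": 0,"wx": 0,"wy": 0,"wz": 0,"gripper": 0.7},
    {"dx": 0,"dy": 0.012,"dz": 0,"wx": 0,"wy": 0,"wz": 0,"gripper": 0.5},
    {"dx": 0,"dy": 0.006,"dz": 0,"wx": 0,"wy": 0,"wz": 0,"gripper": 0.4},
    {"dx": 0,"dy": 0.002,"dz": 0,"wx": 0,"wy": 0,"wz": 0,"gripper": 0.3},
    {"dx": 0,"dy": 0,"dz": 0,"wx": 0,"wy": 0,"wz": 0,"gripper": 0.3},
    {"dx": 0,"dy": 0,"dz": 0,"wx": 0,"wy": 0,"wz": 0,"gripper": 0.3}
  ]
}}

```text
t: 17.42
position: [0.4635, 0.2654, 0.0478]
ee_rot: [0.706, -0.705, -0.048, 0.047]
ft_force: [1.7, 0.5, 0.4]
opening: 0.0554
```

```bash
python3 - <<'E'
from h import *
f=shot("wrist","w15")
plan2([.4638,.265,.047],7.6)
E
```

```text
pos [0.4634 0.2655 0.0479] jaw 7.67 -> wy 0.0013 then d [ 0.0003  0.0009 -0.0005] q6 1.96 F [ 0.5 -0.5  0.7] t 17.47 op 0.0557 tilt [0.0014 0.0008]
```

View pics/w15.png

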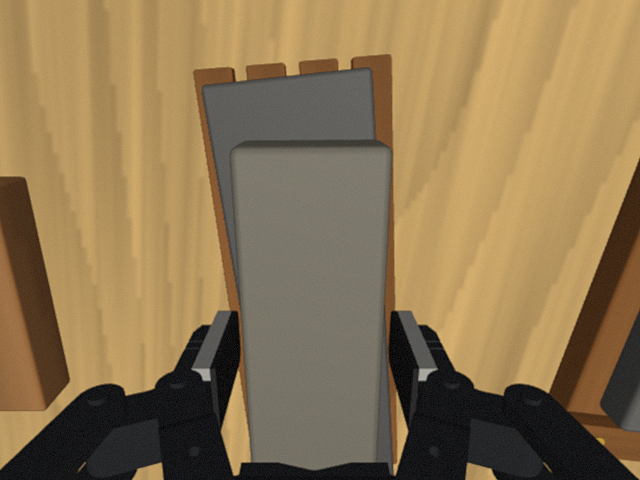

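Request:
{"name": "jog_arm", "arguments": {
  "deltas": [
    {"dx": 0,"dy": 0.001,"dz": 0,"wx": 0,"wy": 0,"wz": 0,"gripper": 0.2},
    {"dx": 0,"dy": 0,"dz": 0,"wx": 0,"wy": 0,"wz": 0,"gripper": 0.05},
    {"dx": 0,"dy": 0,"dz": 0,"wx": 0,"wy": 0,"wz": 0,"gripper": -0.3},
    {"dx": 0,"dy": 0,"dz": 0,"wx": 0,"wy": 0,"wz": 0,"gripper": -1},
    {"dx": 0,"dy": 0,"dz": 0,"wx": 0,"wy": 0,"wz": 0,"gripper": -1},
    {"dx": 0,"dy": 0,"dz": 0,"wx": 0,"wy": 0,"wz": 0,"gripper": -1}
  ],
  "force": 45
}}

```text
t: 17.97
position: [0.4631, 0.2654, 0.0468]
ee_rot: [0.706, -0.705, -0.048, 0.047]
ft_force: [-0.4, -0.1, 5.8]
opening: 0.0471
```

Request:
{"name": "jog_arm", "arguments": {
  "deltas": [
    {"dx": 0,"dy": -0.003,"dz": 0,"wx": 0,"wy": 0,"wz": 0,"gripper": -1},
    {"dx": 0,"dy": -0.006,"dz": 0,"wx": 0,"wy": 0,"wz": 0,"gripper": -1},
    {"dx": 0,"dy": -0.02,"dz": 0,"wx": 0,"wy": 0,"wz": 0,"gripper": -1},
    {"dx": 0,"dy": -0.02,"dz": 0,"wx": 0,"wy": 0,"wz": 0,"gripper": -1},
    {"dx": 0,"dy": -0.02,"dz": 0,"wx": 0,"wy": 0,"wz": 0,"gripper": -1},
    {"dx": 0,"dy": -0.01,"dz": 0,"wx": 0,"wy": 0,"wz": 0,"gripper": -1},
    {"dx": 0,"dy": 0,"dz": 0,"wx": 0,"wy": 0,"wz": 0,"gripper": -1},
    {"dx": 0,"dy": 0,"dz": 0,"wx": 0,"wy": 0,"wz": 0,"gripper": -1}
  ]
}}

```text
t: 18.63
position: [0.4627, 0.2651, 0.1248]
ee_rot: [0.706, -0.705, -0.048, 0.047]
ft_force: [-0.4, 0.1, -4.4]
opening: 0.047
```

```bash
python3 - <<'E'
from h import *
f=shot("wrist","w16")
plan2([.4618,.0136,.11],-3.5)
print(proj(f,manip.observe()["position"]))
E
```

```text
pos [0.4623 0.2649 0.1241] jaw 7.68 -> wy 0.1951 then d [ 0.0149  0.0141 -0.2508] q6 1.96 F [ 0.  -0.  -4.5] t 18.68 op 0.0467 tilt [-0.0008 -0.0005]
[[313.74075161 325.7533492 ]]
```

View pics/w16.png

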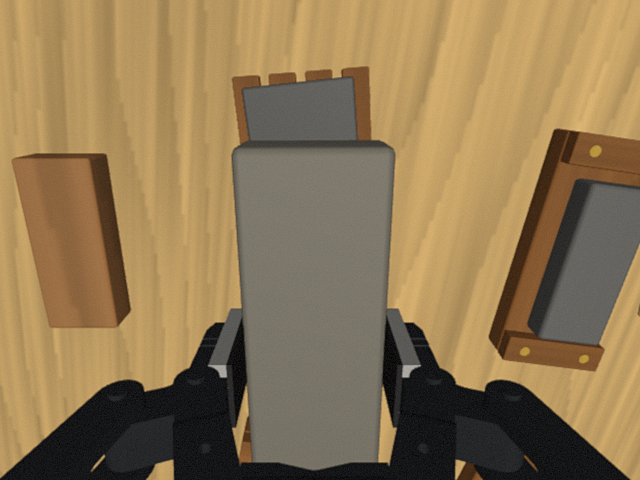

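```bash
python3 - <<'E'
from h import *
f=shot("wrist"); s=manip.observe(); r=R().as_matrix()
P=ray(f,[(235,153.5),(393,153.5)],s["position"][2]+.0192); print((P-s["position"])@r)
P=ray(f,[(237,200),(391,200),(380,440),(250.5,440)],s["position"][2]+.0192);Q=(P-s["position"])@r; print(Q)
E
```

```text
[[-0.02261252 -0.01920756  0.06693872]
 [ 0.02227899 -0.01927739  0.06694791]]
[[-0.02283479 -0.01919858  0.05340542]
 [ 0.02250567 -0.01926911  0.05341588]
 [ 0.02375164 -0.01921426 -0.03560602]
 [-0.0231462  -0.0191413  -0.03562482]]
```

Request:
{"name": "jog_arm", "arguments": {
  "deltas": [
    {"dx": 0,"dy": 0,"dz": 0,"wx": 0,"wy": 0.1,"wz": 0,"gripper": -1},
    {"dx": 0,"dy": 0,"dz": 0,"wx": 0,"wy": 0.095,"wz": 0,"gripper": -1},
    {"dx": 0.002,"dy": 0,"dz": -0.02,"wx": 0,"wy": 0,"wz": 0,"gripper": -1},
    {"dx": 0.002,"dy": 0,"dz": -0.035,"wx": 0,"wy": 0,"wz": 0,"gripper": -1},
    {"dx": 0.002,"dy": 0,"dz": -0.035,"wx": 0,"wy": 0,"wz": 0,"gripper": -1},
    {"dx": 0.002,"dy": 0,"dz": -0.035,"wx": 0,"wy": 0,"wz": 0,"gripper": -1},
    {"dx": 0.002,"dy": 0,"dz": -0.035,"wx": 0,"wy": 0,"wz": 0,"gripper": -1},
    {"dx": 0.002,"dy": 0,"dz": -0.035,"wx": 0,"wy": 0,"wz": 0,"gripper": -1},
    {"dx": 0.002,"dy": 0,"dz": -0.03,"wx": 0,"wy": 0,"wz": 0,"gripper": -1},
    {"dx": 0.001,"dy": 0.01,"dz": -0.02,"wx": 0,"wy": 0,"wz": 0,"gripper": -1},
    {"dx": 0,"dy": 0.02,"dz": -0.006,"wx": 0,"wy": 0,"wz": 0,"gripper": -1},
    {"dx": 0,"dy": 0.015,"dz": 0,"wx": 0,"wy": 0,"wz": 0,"gripper": -1},
    {"dx": 0,"dy": 0,"dz": 0,"wx": 0,"wy": 0,"wz": 0,"gripper": -1},
    {"dx": 0,"dy": 0,"dz": 0,"wx": 0,"wy": 0,"wz": 0,"gripper": -1},
    {"dx": 0,"dy": 0,"dz": 0,"wx": 0,"wy": 0,"wz": 0,"gripper": -1}
  ]
}}

```text
t: 19.98
position: [0.4623, 0.0139, 0.0803]
ee_rot: [0.707, -0.707, 0.021, -0.021]
ft_force: [0.5, -0.1, -3.3]
opening: 0.0471
```

```bash
python3 - <<'E'
from h import *
f=shot("wrist","w17")
plan2([.4618,.0136,.021],-3.5)
S=screws(f,{"s":(200,50,430,150)})["s"]; print(S)
E
```

```text
pos [0.4627 0.014  0.0806] jaw -3.46 -> wy 0.0007 then d [-0.0009  0.0596 -0.0004] q6 1.66 F [-0.1  0.4 -3.7] t 20.03 op 0.047 tilt [0.0007 0.0001]
(array([[0.44439556, 0.0994918 , 0.028     ],
       [0.48918226, 0.09679785, 0.028     ]]), [[260.7, 90.1, 214], [365.3, 90.1, 210]])
```

View pics/w17.png

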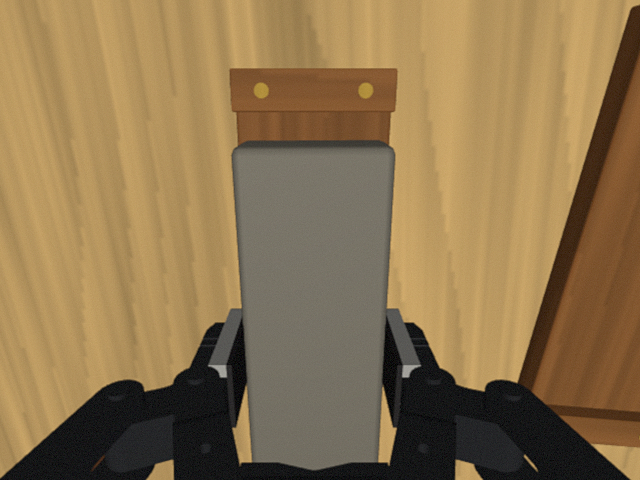

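Request:
{"name": "jog_arm", "arguments": {
  "deltas": [
    {"dx": -0.0008,"dy": 0.02,"dz": 0,"wx": 0,"wy": 0,"wz": 0,"gripper": -1},
    {"dx": 0,"dy": 0.02,"dz": 0,"wx": 0,"wy": 0,"wz": 0,"gripper": -1},
    {"dx": 0,"dy": 0.01,"dz": 0,"wx": 0,"wy": 0,"wz": 0,"gripper": -1},
    {"dx": 0,"dy": 0.005,"dz": 0,"wx": 0,"wy": 0,"wz": 0,"gripper": -1},
    {"dx": 0,"dy": 0.002,"dz": 0,"wx": 0,"wy": 0,"wz": 0,"gripper": -1},
    {"dx": 0,"dy": 0.001,"dz": 0,"wx": 0,"wy": 0,"wz": 0,"gripper": -1},
    {"dx": 0,"dy": 0,"dz": 0,"wx": 0,"wy": 0,"wz": 0,"gripper": -1},
    {"dx": 0,"dy": 0,"dz": 0,"wx": 0,"wy": 0,"wz": 0,"gripper": -1}
  ]
}}

```text
t: 20.7
position: [0.4621, 0.0137, 0.0227]
ee_rot: [0.707, -0.707, 0.021, -0.022]
ft_force: [-0.1, 0.0, -3.5]
opening: 0.0467
```

Request:
{"name": "jog_arm", "arguments": {
  "deltas": [
    {"dx": 0,"dy": 0.0007,"dz": 0,"wx": 0,"wy": 0,"wz": 0,"gripper": -1},
    {"dx": 0,"dy": 0,"dz": 0,"wx": 0,"wy": 0,"wz": 0,"gripper": -1},
    {"dx": 0,"dy": 0,"dz": 0,"wx": 0,"wy": 0,"wz": 0,"gripper": -1}
  ]
}}

```text
t: 20.95
position: [0.4616, 0.0137, 0.0214]
ee_rot: [0.707, -0.707, 0.021, -0.022]
ft_force: [-0.3, 0.1, -4.5]
opening: 0.0469
```

Request:
{"name": "jog_arm", "arguments": {
  "deltas": [
    {"dx": 0,"dy": 0.0007,"dz": 0,"wx": 0,"wy": 0,"wz": 0,"gripper": -1},
    {"dx": 0,"dy": 0,"dz": 0,"wx": 0,"wy": 0,"wz": 0,"gripper": -1},
    {"dx": 0,"dy": 0,"dz": 0,"wx": 0,"wy": 0,"wz": 0,"gripper": -1}
  ]
}}

```text
t: 21.2
position: [0.4617, 0.0137, 0.0208]
ee_rot: [0.707, -0.707, 0.021, -0.022]
ft_force: [-2.3, 0.1, 4.1]
opening: 0.0467
```

Request:
{"name": "jog_arm", "arguments": {
  "deltas": [
    {"dx": 0,"dy": 0.0003,"dz": 0,"wx": 0,"wy": 0,"wz": 0,"gripper": 0.2},
    {"dx": 0,"dy": 0,"dz": 0,"wx": 0,"wy": 0,"wz": 0,"gripper": 0.4},
    {"dx": 0,"dy": 0,"dz": 0,"wx": 0,"wy": 0,"wz": 0,"gripper": 0.4},
    {"dx": 0,"dy": 0,"dz": 0,"wx": 0,"wy": 0,"wz": 0,"gripper": 0.4},
    {"dx": 0,"dy": -0.01,"dz": 0,"wx": 0,"wy": 0,"wz": 0,"gripper": 0.4},
    {"dx": 0,"dy": -0.03,"dz": 0,"wx": 0,"wy": 0,"wz": 0,"gripper": 0.6},
    {"dx": 0,"dy": -0.04,"dz": 0,"wx": 0,"wy": 0,"wz": 0,"gripper": 1},
    {"dx": 0,"dy": -0.04,"dz": 0,"wx": 0,"wy": 0,"wz": 0,"gripper": 1},
    {"dx": 0,"dy": -0.04,"dz": 0,"wx": 0,"wy": 0,"wz": 0,"gripper": 1},
    {"dx": 0,"dy": -0.04,"dz": 0,"wx": 0,"wy": 0,"wz": 0,"gripper": 1},
    {"dx": 0,"dy": 0,"dz": 0,"wx": 0,"wy": 0,"wz": 0,"gripper": 1},
    {"dx": 0,"dy": 0,"dz": 0,"wx": 0,"wy": 0,"wz": 0,"gripper": 1},
    {"dx": 0,"dy": 0,"dz": 0,"wx": 0,"wy": 0,"wz": 0,"gripper": 1}
  ]
}}

```text
t: 22.28
position: [0.4614, 0.0137, 0.2198]
ee_rot: [-0.707, 0.707, -0.022, 0.021]
ft_force: [-0.9, 0.3, -1.2]
opening: 0.0853
```

```bash
python3 - <<'E'
from h import *
f=shot("wrist","w18")
plan2([.4643,.263,.13],12.5)
for n,v in screws(f,{"m":(200,50,430,400),"l":(440,20,640,400)}).items(): print(n,v[1], v[0].mean(0),rect(v[0]))
E
```

```text
pos [0.461  0.0137 0.2192] jaw -3.5 -> wy -0.2792 then d [0.0573 0.0891 0.2427] q6 1.66 F [-0.2 -0.5 -0.1] t 22.33 op 0.0854 tilt [-0.0015 -0.0001]
m [[304.9, 53.9, 9], [284.2, 91.3, 77], [345.0, 91.4, 76], [288.5, 298.4, 52], [340.4, 298.3, 49]] [0.46160938 0.03560582 0.028     ] (array([0.46240292, 0.02620761]), 195.0060272216797, 45.00456619262695, 86.5218276977539)
l [[538.3, 51.6, 79], [605.8, 59.0, 80], [473.9, 310.6, 48], [529.7, 315.7, 48], [441.0, 395.8, 25]] [ 0.62327237 -0.02975981  0.028     ] (array([ 0.62766687, -0.03725873]), 303.340576171875, 57.57225036621094, 78.68803405761719)
```

View pics/w18.png

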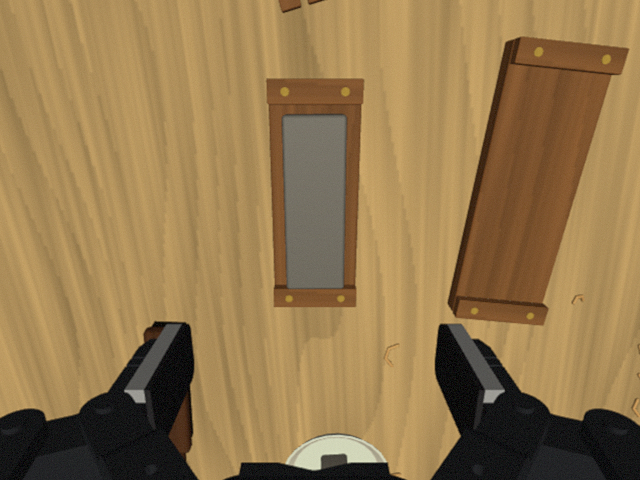

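```bash
python3 - <<'E'
from h import *
f=shot("wrist")
for n,v in screws(f,{"m":(200,70,430,330),"l":(440,20,640,340)}).items(): print(n, v[0].mean(0),rect(v[0]))
# grey stone mask
hsv=cv2.cvtColor(f["color"],cv2.COLOR_BGR2HSV)
m=(hsv[...,1]<60).astype(np.uint8); m[:70]=0;m[310:]=0;m[:,:260]=0;m[:,380:]=0
m=cv2.morphologyEx(m,cv2.MORPH_OPEN,np.ones((5,5),np.uint8)); m=cv2.morphologyEx(m,cv2.MORPH_CLOSE,np.ones((5,5),np.uint8))
cn=max(cv2.findContours(m,cv2.RETR_EXTERNAL,cv2.CHAIN_APPROX_NONE)[0],key=len)[:,0]
print(cn.min(0),cn.max(0)); P=ray(f,cn,.04); print("stone",rect(P))
cv2.imwrite("pics/c18.png",cv2.resize(f["color"][70:315,255:375],None,fx=2.4,fy=2.4,interpolation=cv2.INTER_CUBIC))
E
```

```text
m [0.46171327 0.01348053 0.028     ] (array([0.46171942, 0.01348474]), 169.64309692382812, 44.90852737426758, 86.51532745361328)
l [0.63674099 0.00782443 0.028     ] (array([0.63668213, 0.00783971]), 209.56813049316406, 50.082176208496094, 80.84657287597656)
[283 115] [346 288]
stone (array([0.46147784, 0.01328461]), 137.74610900878906, 46.519527435302734, 86.86045837402344)
```

View pics/c18.png

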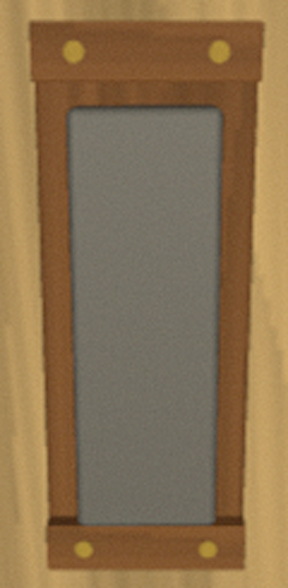

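Request:
{"name": "jog_arm", "arguments": {
  "deltas": [
    {"dx": 0,"dy": 0,"dz": 0,"wx": 0,"wy": -0.09,"wz": 0,"gripper": 1},
    {"dx": 0,"dy": 0,"dz": 0,"wx": 0,"wy": -0.09,"wz": 0,"gripper": 1},
    {"dx": 0,"dy": 0,"dz": 0,"wx": 0,"wy": -0.1,"wz": 0,"gripper": 1},
    {"dx": 0.0082,"dy": 0.01,"dz": 0.0347,"wx": 0,"wy": 0,"wz": 0,"gripper": 1},
    {"dx": 0.0082,"dy": 0.01,"dz": 0.0347,"wx": 0,"wy": 0,"wz": 0,"gripper": 1},
    {"dx": 0.0082,"dy": 0.01,"dz": 0.0347,"wx": 0,"wy": 0,"wz": 0,"gripper": 1},
    {"dx": 0.0082,"dy": 0.01,"dz": 0.0347,"wx": 0,"wy": 0,"wz": 0,"gripper": 1},
    {"dx": 0.0082,"dy": 0.01,"dz": 0.0347,"wx": 0,"wy": 0,"wz": 0,"gripper": 1},
    {"dx": 0.0082,"dy": 0.01,"dz": 0.0347,"wx": 0,"wy": 0,"wz": 0,"gripper": 1},
    {"dx": 0.0082,"dy": 0.01,"dz": 0.0347,"wx": 0,"wy": 0,"wz": 0,"gripper": 1},
    {"dx": 0,"dy": 0,"dz": 0,"wx": 0,"wy": 0,"wz": 0,"gripper": 1},
    {"dx": 0,"dy": 0,"dz": 0,"wx": 0,"wy": 0,"wz": 0,"gripper": 1},
    {"dx": 0,"dy": 0,"dz": 0,"wx": 0,"wy": 0,"wz": 0,"gripper": 1}
  ]
}}

```text
t: 23.47
position: [0.4641, 0.2628, 0.1493]
ee_rot: [-0.702, 0.703, 0.077, -0.078]
ft_force: [0.1, -0.2, -0.2]
opening: 0.0853
```

```bash
python3 - <<'E'
from h import *
f=shot("wrist","w19")
plan2([.4643,.263,.02],12.5)
hsv=cv2.cvtColor(f["color"],cv2.COLOR_BGR2HSV)
m=(hsv[...,1]<60).astype(np.uint8); m[450:]=0;m[:,:200]=0;m[:,430:]=0
m=cv2.morphologyEx(m,cv2.MORPH_OPEN,np.ones((5,5),np.uint8)); m=cv2.morphologyEx(m,cv2.MORPH_CLOSE,np.ones((5,5),np.uint8))
cn=max(cv2.findContours(m,cv2.RETR_EXTERNAL,cv2.CHAIN_APPROX_NONE)[0],key=len)[:,0]
print(cn.min(0),cn.max(0)); P=ray(f,cn,.044); c,w,h,a=rect(P); print("stone",c,w,h,a)
plan2([c[0],c[1],.02],a-90)
E
```

```text
pos [0.4645 0.2625 0.1498] jaw 12.53 -> wy 0.0005 then d [1.000e-04 1.298e-01 6.000e-04] q6 1.87 F [-0.4 -0.4  0.3] t 23.52 op 0.0857 tilt [-0.0009 -0.0007]
[262  77] [361 358]
stone [0.46296503 0.26507764] 177.8073272705078 54.77872085571289 -76.51503086090088
pos [0.4645 0.2625 0.1498] jaw 12.53 -> wy -0.0167 then d [-0.0007  0.1298  0.003 ] q6 1.87 F [-0.4 -0.4  0.3] t 23.52 op 0.0857 tilt [-0.0009 -0.0007]
```

View pics/w19.png

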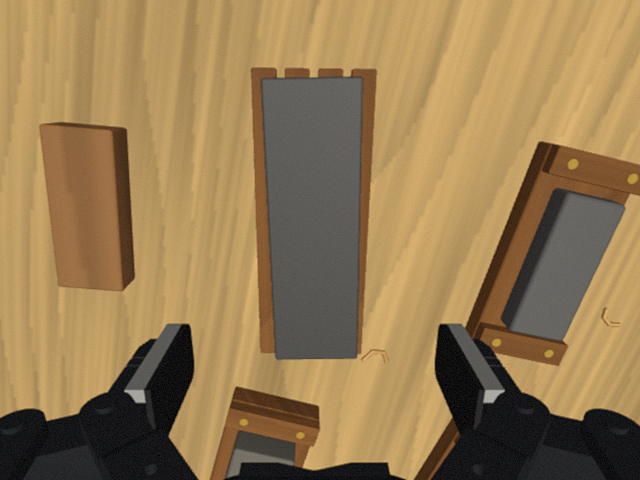

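Request:
{"name": "jog_arm", "arguments": {
  "deltas": [
    {"dx": -0.0007,"dy": 0.03,"dz": 0.003,"wx": 0,"wy": -0.017,"wz": 0,"gripper": 1},
    {"dx": 0,"dy": 0.035,"dz": 0,"wx": 0,"wy": 0,"wz": 0,"gripper": 1},
    {"dx": 0,"dy": 0.03,"dz": 0,"wx": 0,"wy": 0,"wz": 0,"gripper": 1},
    {"dx": 0,"dy": 0.018,"dz": 0,"wx": 0,"wy": 0,"wz": 0,"gripper": 0.8},
    {"dx": 0,"dy": 0.01,"dz": 0,"wx": 0,"wy": 0,"wz": 0,"gripper": 0.6},
    {"dx": 0,"dy": 0.006,"dz": 0,"wx": 0,"wy": 0,"wz": 0,"gripper": 0.5},
    {"dx": 0,"dy": 0,"dz": 0,"wx": 0,"wy": 0,"wz": 0,"gripper": 0.5},
    {"dx": 0,"dy": 0,"dz": 0,"wx": 0,"wy": 0,"wz": 0,"gripper": 0.5}
  ]
}}

```text
t: 24.18
position: [0.4641, 0.266, 0.0222]
ee_rot: [0.702, -0.702, -0.083, 0.083]
ft_force: [0.3, -0.2, 1.0]
opening: 0.064
```

```bash
python3 - <<'E'
from h import *
f=shot("wrist","w20")
plan2([.463,.265,.0195],13.5)
E
```

```text
pos [0.4643 0.2662 0.0225] jaw 13.5 -> wy -0.0 then d [-0.0015  0.003  -0.0009] q6 1.86 F [ 0.8 -0.4 -0.5] t 24.23 op 0.0641 tilt [0.0016 0.0009]
```

View pics/w20.png

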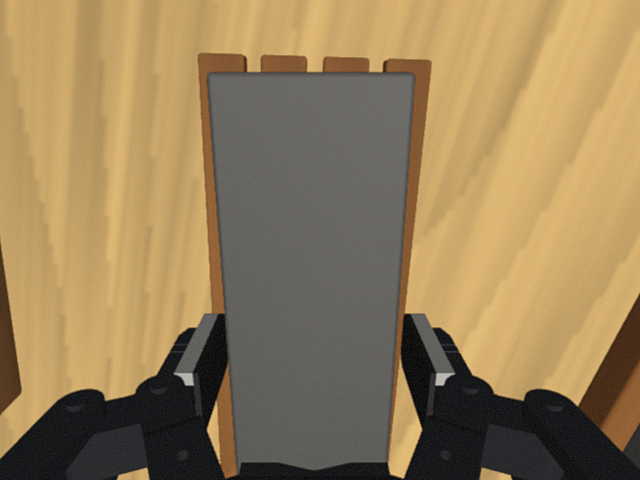

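Request:
{"name": "jog_arm", "arguments": {
  "deltas": [
    {"dx": 0,"dy": 0.0025,"dz": -0.0009,"wx": 0,"wy": 0,"wz": 0,"gripper": 0.4},
    {"dx": 0,"dy": 0,"dz": 0,"wx": 0,"wy": 0,"wz": 0,"gripper": 0.3},
    {"dx": 0,"dy": 0,"dz": 0,"wx": 0,"wy": 0,"wz": 0,"gripper": 0},
    {"dx": 0,"dy": 0,"dz": 0,"wx": 0,"wy": 0,"wz": 0,"gripper": -1},
    {"dx": 0,"dy": 0,"dz": 0,"wx": 0,"wy": 0,"wz": 0,"gripper": -1},
    {"dx": 0,"dy": 0,"dz": 0,"wx": 0,"wy": 0,"wz": 0,"gripper": -1}
  ],
  "force": 60
}}

```text
t: 24.73
position: [0.4641, 0.2653, 0.0197]
ee_rot: [0.702, -0.702, -0.084, 0.083]
ft_force: [-2.9, -2.0, 10.9]
opening: 0.0548
```

Request:
{"name": "jog_arm", "arguments": {
  "deltas": [
    {"dx": 0,"dy": -0.003,"dz": 0,"wx": 0,"wy": 0,"wz": 0,"gripper": -1},
    {"dx": 0,"dy": -0.006,"dz": 0,"wx": 0,"wy": 0,"wz": 0,"gripper": -1},
    {"dx": 0,"dy": -0.02,"dz": 0,"wx": 0,"wy": 0,"wz": 0,"gripper": -1},
    {"dx": 0,"dy": -0.03,"dz": 0,"wx": 0,"wy": 0,"wz": 0,"gripper": -1},
    {"dx": 0,"dy": -0.03,"dz": 0,"wx": 0,"wy": 0,"wz": 0,"gripper": -1},
    {"dx": 0,"dy": -0.02,"dz": 0,"wx": 0,"wy": 0,"wz": 0,"gripper": -1},
    {"dx": 0,"dy": 0,"dz": 0,"wx": 0,"wy": 0,"wz": 0,"gripper": -1},
    {"dx": 0,"dy": 0,"dz": 0,"wx": 0,"wy": 0,"wz": 0,"gripper": -1}
  ]
}}

```text
t: 25.4
position: [0.4641, 0.2654, 0.1284]
ee_rot: [0.702, -0.702, -0.084, 0.083]
ft_force: [-0.1, 0.9, -5.2]
opening: 0.0549
```

```bash
python3 - <<'E'
from h import *
f=shot("wrist","w21")
plan2([.6367,.0078,.13],-9.15)
E
```

```text
pos [0.4633 0.265  0.1271] jaw 13.52 -> wy 0.3957 then d [ 0.212  -0.003  -0.2264] q6 1.85 F [-0.3  0.8 -6.3] t 25.45 op 0.0549 tilt [-0.0004 -0.0002]
```

View pics/w21.png

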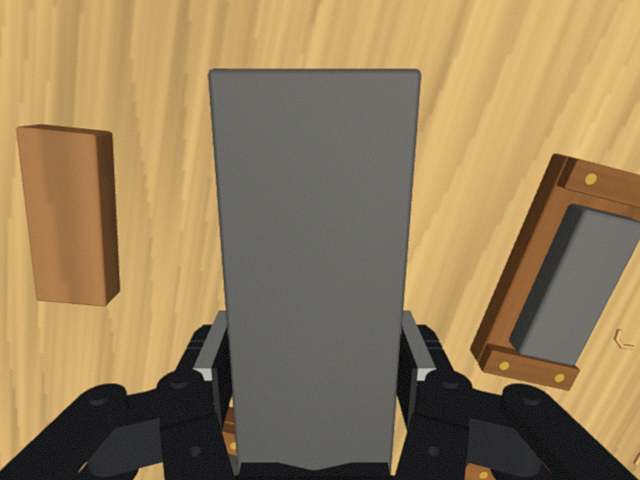

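```bash
python3 - <<'E'
from h import *
f=shot("wrist"); s=manip.observe(); r=R().as_matrix()
P=ray(f,[(211,72),(419,72),(218,200),(413,200),(238,450),(394,450)],s["position"][2]+.0243); print(((P-s["position"])@r).round(4))
E
```

```text
[[-0.0265 -0.0243  0.0884]
 [ 0.027  -0.0244  0.0884]
 [-0.0272 -0.0243  0.0546]
 [ 0.028  -0.0244  0.0546]
 [-0.0267 -0.0242 -0.0354]
 [ 0.0281 -0.0243 -0.0354]]
```

Request:
{"name": "jog_arm", "arguments": {
  "deltas": [
    {"dx": 0,"dy": 0,"dz": 0,"wx": 0,"wy": 0.07,"wz": 0,"gripper": -1},
    {"dx": 0,"dy": 0,"dz": 0,"wx": 0,"wy": 0.09,"wz": 0,"gripper": -1},
    {"dx": 0,"dy": 0,"dz": 0,"wx": 0,"wy": 0.09,"wz": 0,"gripper": -1},
    {"dx": 0,"dy": 0,"dz": 0,"wx": 0,"wy": 0.09,"wz": 0,"gripper": -1},
    {"dx": 0,"dy": 0,"dz": 0,"wx": 0,"wy": 0.055,"wz": 0,"gripper": -1},
    {"dx": 0.013,"dy": 0,"dz": -0.014,"wx": 0,"wy": 0,"wz": 0,"gripper": -1},
    {"dx": 0.023,"dy": 0,"dz": -0.025,"wx": 0,"wy": 0,"wz": 0,"gripper": -1},
    {"dx": 0.025,"dy": 0,"dz": -0.027,"wx": 0,"wy": 0,"wz": 0,"gripper": -1},
    {"dx": 0.025,"dy": 0,"dz": -0.027,"wx": 0,"wy": 0,"wz": 0,"gripper": -1},
    {"dx": 0.025,"dy": 0,"dz": -0.027,"wx": 0,"wy": 0,"wz": 0,"gripper": -1},
    {"dx": 0.025,"dy": 0,"dz": -0.027,"wx": 0,"wy": 0,"wz": 0,"gripper": -1},
    {"dx": 0.025,"dy": 0,"dz": -0.027,"wx": 0,"wy": 0,"wz": 0,"gripper": -1},
    {"dx": 0.025,"dy": 0,"dz": -0.025,"wx": 0,"wy": 0,"wz": 0,"gripper": -1},
    {"dx": 0.016,"dy": 0,"dz": -0.017,"wx": 0,"wy": 0,"wz": 0,"gripper": -1},
    {"dx": 0.009,"dy": 0,"dz": -0.01,"wx": 0,"wy": 0,"wz": 0,"gripper": -1},
    {"dx": 0,"dy": 0,"dz": 0,"wx": 0,"wy": 0,"wz": 0,"gripper": -1},
    {"dx": 0,"dy": 0,"dz": 0,"wx": 0,"wy": 0,"wz": 0,"gripper": -1},
    {"dx": 0,"dy": 0,"dz": 0,"wx": 0,"wy": 0,"wz": 0,"gripper": -1}
  ]
}}

```text
t: 27.0
position: [0.6353, 0.0094, 0.1268]
ee_rot: [0.705, -0.705, 0.057, -0.055]
ft_force: [1.5, 0.2, -4.5]
opening: 0.055
```

```bash
python3 - <<'E'
from h import *
f=shot("wrist","w22")
plan2([.6367,.0078,.0217],-9.15)
S=screws(f,{"s":(200,10,430,110)})["s"]; print(S)
P=S[0]; 
if len(P)==2:
    a=np.radians(80.85); print("holder centre",P.mean(0)[:2]-.105*np.array([np.cos(a),np.sin(a)]))
E
```

```text
pos [0.6354 0.0096 0.1272] jaw -9.05 -> wy 0.0018 then d [ 0.0017  0.1055 -0.0016] q6 1.74 F [-0.5 -0.2 -5.6] t 27.05 op 0.0548 tilt [-0.0012  0.0002]
(array([[0.62905263, 0.11520742, 0.028     ],
       [0.67824011, 0.10727603, 0.028     ],
       [0.62275042, 0.11205257, 0.028     ],
       [0.65225746, 0.10537226, 0.028     ],
       [0.67343337, 0.10230951, 0.028     ],
       [0.65568018, 0.10435036, 0.028     ],
       [0.68701152, 0.0987756 , 0.028     ]]), [[270.5, 51.7, 167], [366.7, 51.9, 164], [259.8, 60.3, 9], [317.7, 64.4, 11], [358.7, 63.7, 7], [324.5, 65.3, 6], [385.3, 66.5, 6]])
```

View pics/w22.png

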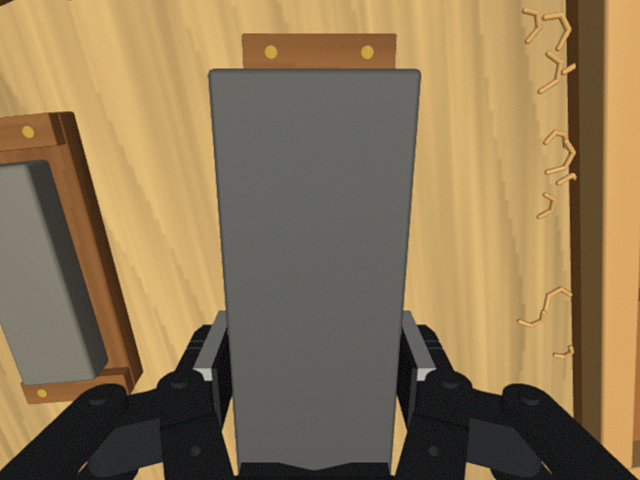

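Request:
{"name": "jog_arm", "arguments": {
  "deltas": [
    {"dx": 0.0017,"dy": 0.02,"dz": -0.0016,"wx": 0,"wy": 0.0018,"wz": 0,"gripper": -1},
    {"dx": 0,"dy": 0.03,"dz": 0,"wx": 0,"wy": 0,"wz": 0,"gripper": -1},
    {"dx": 0,"dy": 0.02,"dz": 0,"wx": 0,"wy": 0,"wz": 0,"gripper": -1},
    {"dx": 0,"dy": 0.01,"dz": 0,"wx": 0,"wy": 0,"wz": 0,"gripper": -1},
    {"dx": 0,"dy": 0,"dz": 0,"wx": 0,"wy": 0,"wz": 0,"gripper": -1},
    {"dx": 0,"dy": 0,"dz": 0,"wx": 0,"wy": 0,"wz": 0,"gripper": -1},
    {"dx": 0,"dy": 0,"dz": 0,"wx": 0,"wy": 0,"wz": 0,"gripper": -1}
  ]
}}

```text
t: 27.63
position: [0.6384, 0.0071, 0.0494]
ee_rot: [0.705, -0.705, 0.056, -0.057]
ft_force: [1.1, 0.1, -4.5]
opening: 0.0548
```

```bash
python3 - <<'E'
from h import *
f=shot("wrist","w23")
plan2([.6367,.0078,.0217],-9.15)
s=manip.observe(); r=R().as_matrix()
P=ray(f,[(211,72),(419,72)],s["position"][2]+.0243); print(((P-s["position"])@r).round(4))
E
```

```text
pos [0.6386 0.007  0.0495] jaw -9.2 -> wy -0.0008 then d [-0.0021  0.0277  0.0005] q6 1.74 F [-0.5 -0.4 -5.2] t 27.68 op 0.0547 tilt [0.0024 0.    ]
[[-0.0267 -0.0243  0.0881]
 [ 0.0265 -0.0242  0.0882]]
```

View pics/w23.png

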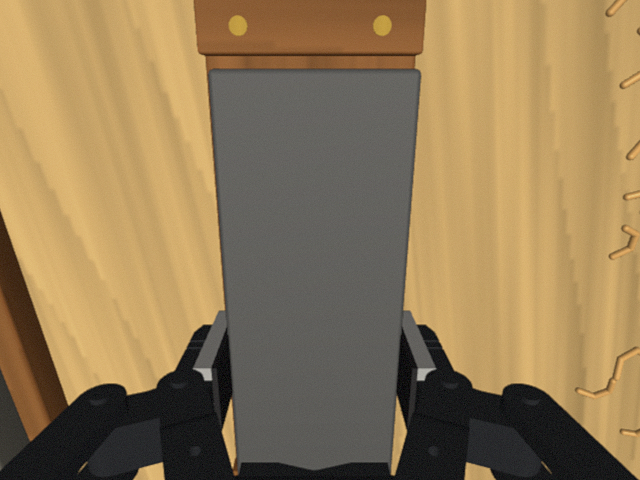

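Request:
{"name": "jog_arm", "arguments": {
  "deltas": [
    {"dx": -0.0015,"dy": 0.012,"dz": 0.0004,"wx": 0,"wy": 0,"wz": 0,"gripper": -1},
    {"dx": 0,"dy": 0.008,"dz": 0,"wx": 0,"wy": 0,"wz": 0,"gripper": -1},
    {"dx": 0,"dy": 0.004,"dz": 0,"wx": 0,"wy": 0,"wz": 0,"gripper": -1},
    {"dx": 0,"dy": 0.0015,"dz": 0,"wx": 0,"wy": 0,"wz": 0,"gripper": -1},
    {"dx": 0,"dy": 0,"dz": 0,"wx": 0,"wy": 0,"wz": 0,"gripper": -1},
    {"dx": 0,"dy": 0,"dz": 0,"wx": 0,"wy": 0,"wz": 0,"gripper": -1},
    {"dx": 0,"dy": 0,"dz": 0,"wx": 0,"wy": 0,"wz": 0,"gripper": -1}
  ]
}}

```text
t: 28.27
position: [0.6365, 0.0074, 0.0227]
ee_rot: [0.705, -0.705, 0.057, -0.057]
ft_force: [-0.0, -0.8, -5.0]
opening: 0.0549
```

```bash
python3 - <<'E'
from h import *
plan2([.6368,.0078,.0217],-9.15)
E
```

```text
pos [0.6365 0.0074 0.0227] jaw -9.21 -> wy -0.0011 then d [0.0002 0.001  0.0005] q6 1.74 F [-0.  -0.8 -5. ] t 28.27 op 0.0549 tilt [0.0007 0.    ]
```

Request:
{"name": "jog_arm", "arguments": {
  "deltas": [
    {"dx": 0,"dy": 0.0007,"dz": 0.0004,"wx": 0,"wy": 0,"wz": 0,"gripper": -1},
    {"dx": 0,"dy": 0,"dz": 0,"wx": 0,"wy": 0,"wz": 0,"gripper": -1},
    {"dx": 0,"dy": 0,"dz": 0,"wx": 0,"wy": 0,"wz": 0,"gripper": -1}
  ]
}}

```text
t: 28.52
position: [0.6365, 0.0078, 0.0218]
ee_rot: [0.705, -0.705, 0.057, -0.057]
ft_force: [0.8, 0.4, -3.2]
opening: 0.0546
```

Request:
{"name": "jog_arm", "arguments": {
  "deltas": [
    {"dx": 0,"dy": 0.0005,"dz": 0,"wx": 0,"wy": 0,"wz": 0,"gripper": -1},
    {"dx": 0,"dy": 0,"dz": 0,"wx": 0,"wy": 0,"wz": 0,"gripper": -1},
    {"dx": 0,"dy": 0,"dz": 0,"wx": 0,"wy": 0,"wz": 0,"gripper": -1}
  ]
}}

```text
t: 28.77
position: [0.6365, 0.0078, 0.0217]
ee_rot: [0.705, -0.705, 0.056, -0.057]
ft_force: [-3.6, -0.2, 5.6]
opening: 0.0547
```

Request:
{"name": "jog_arm", "arguments": {
  "deltas": [
    {"dx": 0,"dy": 0.0002,"dz": 0,"wx": 0,"wy": 0,"wz": 0,"gripper": 0.4},
    {"dx": 0,"dy": 0,"dz": 0,"wx": 0,"wy": 0,"wz": 0,"gripper": 0.6},
    {"dx": 0,"dy": 0,"dz": 0,"wx": 0,"wy": 0,"wz": 0,"gripper": 0.6},
    {"dx": 0,"dy": 0,"dz": 0,"wx": 0,"wy": 0,"wz": 0,"gripper": 0.6},
    {"dx": 0,"dy": -0.01,"dz": 0,"wx": 0,"wy": 0,"wz": 0,"gripper": 0.6},
    {"dx": 0,"dy": -0.03,"dz": 0,"wx": 0,"wy": 0,"wz": 0,"gripper": 0.6},
    {"dx": 0,"dy": -0.04,"dz": 0,"wx": 0,"wy": 0,"wz": 0,"gripper": 1},
    {"dx": 0,"dy": -0.04,"dz": 0,"wx": 0,"wy": 0,"wz": 0,"gripper": 1},
    {"dx": 0,"dy": -0.04,"dz": 0,"wx": 0,"wy": 0,"wz": 0,"gripper": 1},
    {"dx": -0.03,"dy": -0.025,"dz": 0,"wx": 0,"wy": 0,"wz": 0,"gripper": 1},
    {"dx": -0.03,"dy": -0.025,"dz": 0,"wx": 0,"wy": 0,"wz": 0,"gripper": 1},
    {"dx": -0.03,"dy": 0,"dz": 0.01,"wx": 0,"wy": 0,"wz": 0,"gripper": 1},
    {"dx": -0.03,"dy": 0,"dz": 0.01,"wx": 0,"wy": 0,"wz": 0,"gripper": 1},
    {"dx": 0,"dy": 0,"dz": 0,"wx": 0,"wy": 0,"wz": 0,"gripper": 1},
    {"dx": 0,"dy": 0,"dz": 0,"wx": 0,"wy": 0,"wz": 0,"gripper": 1},
    {"dx": 0,"dy": 0,"dz": 0,"wx": 0,"wy": 0,"wz": 0,"gripper": 1}
  ]
}}

```text
t: 30.1
position: [0.5214, 0.0467, 0.2316]
ee_rot: [0.705, -0.705, 0.056, -0.057]
ft_force: [0.6, -0.5, -0.0]
opening: 0.0854
```

```bash
python3 - <<'E'
from h import *
f=shot("wrist","w24"); shot("scene","s24")
plan2([.6,.25,.25],0)
E
```

```text
pos [0.5218 0.0464 0.2309] jaw -9.24 -> wy -0.1612 then d [ 0.0782 -0.019   0.2036] q6 1.82 F [ 1.3  0.1 -0.6] t 30.2 op 0.0854 tilt [ 0.0003 -0.0001]
```

View pics/w24.png

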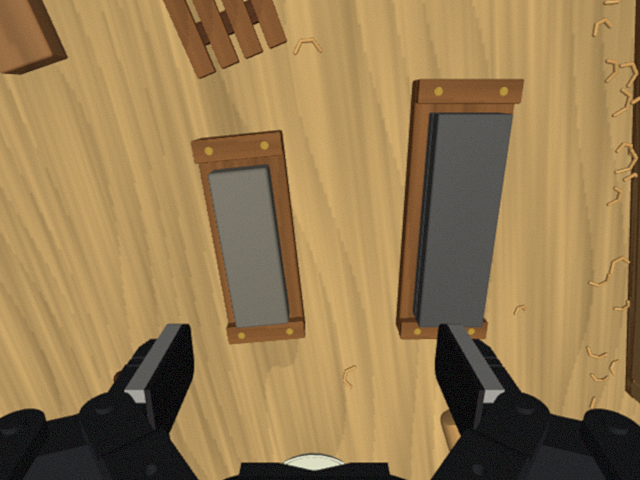

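View pics/s24.png

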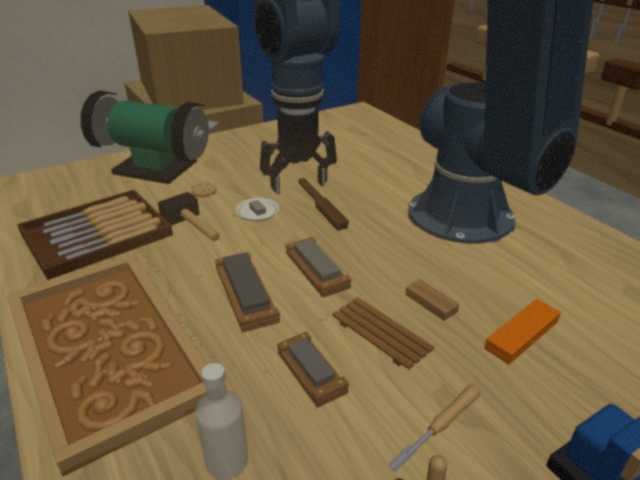

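Request:
{"name": "jog_arm", "arguments": {
  "deltas": [
    {"dx": 0.03,"dy": 0,"dz": 0,"wx": 0,"wy": 0,"wz": 0,"gripper": 1},
    {"dx": 0.03,"dy": 0,"dz": 0,"wx": 0,"wy": 0,"wz": 0,"gripper": 1},
    {"dx": 0.03,"dy": 0,"dz": 0,"wx": 0,"wy": 0,"wz": 0,"gripper": 1},
    {"dx": 0.03,"dy": 0,"dz": 0,"wx": 0,"wy": 0,"wz": 0,"gripper": 1},
    {"dx": 0,"dy": 0,"dz": 0,"wx": 0,"wy": 0,"wz": 0,"gripper": 1},
    {"dx": 0,"dy": 0,"dz": 0,"wx": 0,"wy": 0,"wz": 0,"gripper": 1},
    {"dx": 0,"dy": 0,"dz": 0,"wx": 0,"wy": 0,"wz": 0,"gripper": 1}
  ]
}}

```text
t: 30.78
position: [0.6395, 0.0272, 0.2301]
ee_rot: [-0.705, 0.705, -0.057, 0.057]
ft_force: [0.3, 0.5, -0.2]
opening: 0.0854
```

```bash
python3 - <<'E'
from h import *
f=shot("wrist","w25")
plan2([.6287,.29,.23],-.5)
E
```

```text
pos [0.6391 0.0273 0.2306] jaw -9.23 -> wy -0.1523 then d [-0.0127  0.0006  0.2626] q6 1.77 F [-0.1 -0.  -0. ] t 30.83 op 0.0855 tilt [-0.0006  0.    ]
```

View pics/w25.png

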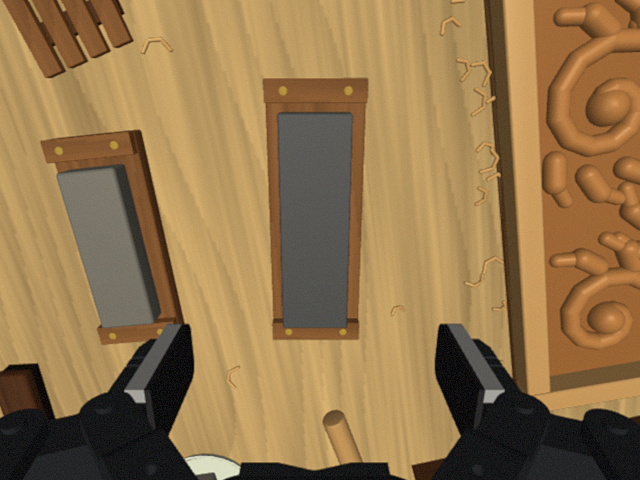

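```bash
cat >> h.py <<'E'
def grey(f,box,z):
    u0,v0,u1,v1=box
    hsv=cv2.cvtColor(f["color"],cv2.COLOR_BGR2HSV); m=np.zeros(hsv.shape[:2],np.uint8)
    m[v0:v1,u0:u1]=(hsv[v0:v1,u0:u1,1]<60)
    m=cv2.morphologyEx(m,cv2.MORPH_OPEN,np.ones((5,5),np.uint8)); m=cv2.morphologyEx(m,cv2.MORPH_CLOSE,np.ones((5,5),np.uint8))
    cn=max(cv2.findContours(m,cv2.RETR_EXTERNAL,cv2.CHAIN_APPROX_NONE)[0],key=len)[:,0]
    return rect(ray(f,cn,z))
E
python3 - <<'E'
from h import *
f=shot("wrist")
S=screws(f,{"l":(260,75,370,342)})["l"]; print(S[1],S[0].mean(0),rect(S[0]))
print(grey(f,(255,75,375,345),.046))
E
```

```text
[[282.8, 90.6, 77], [348.2, 90.6, 74], [288.4, 331.6, 51], [342.5, 331.4, 48]] [0.63708238 0.0079128  0.028     ] (array([0.63707727, 0.00788297]), 209.599365234375, 49.793373107910156, 80.82962799072266)
(array([0.63645697, 0.00831386]), 177.59872436523438, 54.64595031738281, 80.72054290771484)
```

Request:
{"name": "jog_arm", "arguments": {
  "deltas": [
    {"dx": 0,"dy": 0,"dz": 0,"wx": 0,"wy": -0.075,"wz": 0,"gripper": 1},
    {"dx": 0,"dy": 0,"dz": 0,"wx": 0,"wy": -0.077,"wz": 0,"gripper": 1},
    {"dx": -0.002,"dy": 0,"dz": 0.038,"wx": 0,"wy": 0,"wz": 0,"gripper": 1},
    {"dx": -0.002,"dy": 0,"dz": 0.038,"wx": 0,"wy": 0,"wz": 0,"gripper": 1},
    {"dx": -0.002,"dy": 0,"dz": 0.038,"wx": 0,"wy": 0,"wz": 0,"gripper": 1},
    {"dx": -0.002,"dy": 0,"dz": 0.038,"wx": 0,"wy": 0,"wz": 0,"gripper": 1},
    {"dx": -0.002,"dy": 0,"dz": 0.038,"wx": 0,"wy": 0,"wz": 0,"gripper": 1},
    {"dx": -0.002,"dy": 0,"dz": 0.038,"wx": 0,"wy": 0,"wz": 0,"gripper": 1},
    {"dx": 0,"dy": 0,"dz": 0.03,"wx": 0,"wy": 0,"wz": 0,"gripper": 1},
    {"dx": 0,"dy": 0,"dz": 0,"wx": 0,"wy": 0,"wz": 0,"gripper": 1},
    {"dx": 0,"dy": 0,"dz": 0,"wx": 0,"wy": 0,"wz": 0,"gripper": 1},
    {"dx": 0,"dy": 0,"dz": 0,"wx": 0,"wy": 0,"wz": 0,"gripper": 1}
  ]
}}

```text
t: 31.88
position: [0.6294, 0.2853, 0.2313]
ee_rot: [-0.707, 0.707, -0.003, 0.003]
ft_force: [-0.1, 0.3, 0.8]
opening: 0.0858
```

```bash
python3 - <<'E'
from h import *
f=shot("wrist","w26"); shot("top","t26")
plan2([.6287,.29,.23],-.5)
S=screws(f,{"l":(250,60,400,330)})["l"]; print(S[1],S[0].mean(0),rect(S[0]))
print(grey(f,(255,75,375,330),.036))
E
```

```text
pos [0.6298 0.2844 0.2315] jaw -0.57 -> wy -0.0013 then d [-0.0011  0.0015  0.0056] q6 2.01 F [0.2 0.1 0.4] t 31.98 op 0.0854 tilt [0.0005 0.    ]
[[288.3, 133.9, 63], [339.0, 133.8, 64], [291.2, 284.0, 47], [336.1, 284.1, 45]] [0.62894153 0.27347014 0.028     ] (array([0.62891791, 0.27348099]), 129.87045288085938, 39.943851470947266, 89.48578643798828)
(array([0.62919574, 0.27405008]), 99.21601104736328, 38.861045837402344, 89.85287475585938)
```

View pics/w26.png

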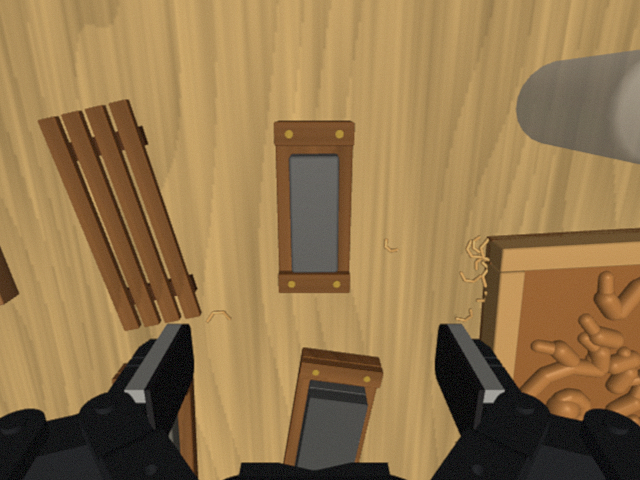

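View pics/t26.png

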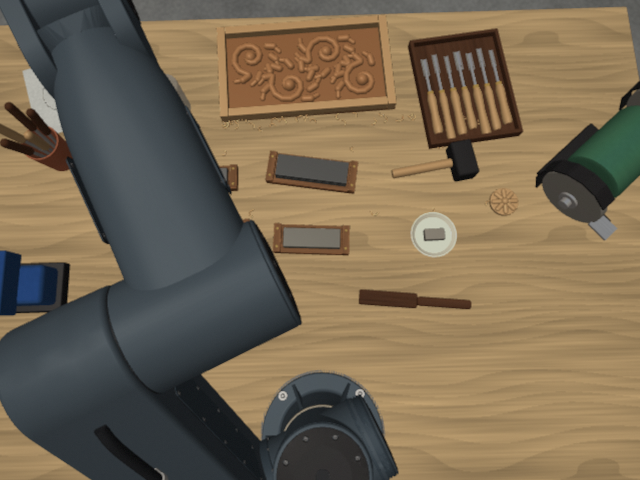

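```bash
python3 - <<'E'
from plant import sign_off
print(sign_off())
E
```

```text
the job is handed in; nothing more can be done
None
```

The stack is apart and the job is handed in at about 32 s of the 128 s allowed. I took the stones off top down, lowered each until it touched (about 10 N) and then opened the gripper.

Last checks, measured from wrist camera pictures against the holder screws and the saucer rim:

| Stone | Set in | Off centre | Out of line |
|---|---|---|---|
| Large | longest holder | about 0.7 mm | 0.1° |
| Medium | middle holder | about 0.3 mm | 0.3° |
| Small | shortest holder | about 0.6 mm | 0.4° |
| Dressing | white saucer | about 1.5 mm | not applicable |

- **Mallet and gouge:** they look where they were in the final top and scene pictures.
- **Arm:** it finished open and clear of everything, at about 0.23 m height.
- **Failed or disagreeing:** two early move calls were refused because rows left out fields, and one gold-screw mask missed screws that showed too large, which I mended. Two early centre readings of the dressing stone disagreed by about 1.5 mm, within the camera calibration. A colour-mask cross-check of the saucer centre in the top camera failed, so I used the wrist camera's circle fit, which agreed with my first reading by eye from the top picture.

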